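# Snug up the tapered plug of the workshop air manifold

### The arm

A 6-joint arm with a two-finger parallel gripper is mounted at the origin on the work surface. World frame = base frame: x ahead of the robot, y to its left, z up, the work surface at z = 0. Lengths are in m, angles in degrees, forces in N, time in s.
With the tool pointing down it reaches from about 0.325 to 0.9 m from the base axis. Payload 6.1 kg.
Tool frame: the origin (TCP) lies midway between the tips of the shut fingers; the grasp point (between the pads) lies 19 mm behind it; z points along the fingers, y is the direction in which the jaws open and shut (so a half turn about z gives the same grasp; the last joint's range is limited). The gripper opens to 87 mm and grips with 3 to 60 N. Pads are 19 mm wide; open, the fingers measure 117 mm over their backs; the gripper's body (75 mm by 190 mm) begins 51 mm behind the grasp point.
Start: joints at [57.004, 12.628, 87.462, -0, 79.91, -7.225], TCP at [0.272, 0.563, 0.223] pointing down, gripper open.
Joint ranges: [-170.65, 170.65], [-52.31, 119.04], [5.05, 147.46], [-71.25, 251.25], [11.57, 151.72], [-153.62, 153.62]. Speed limits (degrees/s): [147.25, 147.25, 172.46, 180, 180, 180].

### API

Orientations are given as a 3x3 rotation matrix whose columns are the frame's x, y, z axes.
In Python, from station import * gives the robot as it stands. The module is installed in compiled form; this text tells all that it offers.
- The arm moves only by the tool servo_tool, never from a script. Its argument "moves" is a list of rows, each an object with "translation": the shift along the tool's x, y, z in mm, a list of three; "twist": the turn, a rotation vector about the tool's x, y, z in degrees, a list of three; "gripper": the closure, from 0 (fully open) to 1 (shut). In form: [{"translation": [tx, ty, tz], "twist": [rx, ry, rz], "gripper": gripper}, ...]. A call has 1 to 12 rows; each row is the pose to reach, as a shift and turn from the pose commanded when the call began, along the tool's axes at that moment; what a row does not reach only later rows make up. A row lasts 1/12 s, in which the tool goes at most 41.7 mm and 7.16 degrees, less where a joint would pass 70% of its speed; a pose out of reach is approached as far as the arm can. A call with a gripper value outside its range is refused whole. The fingers move at their own pace and stop on an object; "force" is the grip in N (left out, the last holds). Time passes only in rows, so rows that repeat a pose let the fingers close. It gives the time, the measured TCP pose, the force and the opening at its end, in the units of the state.
- sense(): the state, without advancing time (a new reading comes with each control period).
- capture(name): name is "scene" or "top" or "wrist"; returns a dict with "pixels" (384x512x3 uint8, blue, green, red), "mtx" (3x3 intrinsics, pixels), "R" (3x3) and "t" (3): a world point X has camera coordinates R X + t; the wrist camera has in their place "mount" (4x4, takes a point from camera to tool coordinates, whose origin is the TCP and whose axes are the flange's). Camera axes: x right, y down, z forward; pixel columns grow to the right and rows downward; lengths in m; the calibration is good to about 2 mm. The wrist camera is an equidistant fisheye: a pixel r from the principal point sees the ray r / f radians off the axis. A picture is of the moment at which its call begins: read the wrist's pose just before it. There is no depth.
- hand_in(): hands the job in, once; it reports no verdict.
The state is a dict: "t": time; "joint_positions": joint angles; "qvel": joint speeds; "tau": joint torques, N m; "position": TCP position; "tcp_rot": TCP orientation; "ft_force": force on the tool from outside, world axes, zero at the start; "ft_torque": the same for the moment, N m; "grip_width": opening from 0.0 (shut) to 1.0 (fully open).
Only numpy, scipy, OpenCV 4.12 (cv2) and the standard library are available. Lean on these libraries where they do the work, as an engineer would, in place of code of your own. Each camera call takes 0.05 s, during which the arm holds its last target.

### The job

The brass tapered plug in the top of the air manifold is still loose. Put the red T-handle key on its square head, turn it clockwise until the plug goes snug at about 0.45 N m (there is no fixed angle; past 0.6 N m the casting cracks), then stand the key back upright on the post of its wooden stand. Turn the plug with the key, not with the fingers, and leave the other things on the bench alone.

Things in the scene. Friction and masses are not known exactly. Their poses are not given: they have to be found in the camera images.
- manifold: Aluminium air manifold, fixed: 64 mm (x) by 240 mm (y), top face 60 mm above the bench, feet 100 mm wide. Origin: centre of its underside; z up. On top, along y: black gauge (52 mm wide, top 96 mm above the bench) at y = -85 mm, low black plug (top 70 mm) at -20 mm, the brass plug at +50 mm. Brass outlets stick out 16 mm from its +x face, an inlet 42 mm from its -y end.
- plug: Brass tapered plug, part-way screwed into the manifold's top, axis vertical. Round collar 33 mm wide, 4 mm thick; on it a square head 12 mm across flats, 4 to 15.5 mm above the origin, then bevelled to 7 mm square at 19.5 mm. Origin: on the axis, underside of the collar (at the start 9 to 10 mm above the block). x, y parallel to the flats, z up. Clockwise from above tightens; it sinks 4 mm a turn.
- plug_top (a point): Centre of the top of the plug's square head, 19.5 mm above the plug's origin. The taped thread first drags evenly at about 0.27 N m. After 0.4 to 2.8 rad of turning (different each time, not to be seen) the taper meets the port; from there the torque to turn the plug climbs about 0.3 N m per rad, with no stop. It does not turn back by itself.
- port: The threaded hole in the manifold that the plug screws into, hidden in the block. Origin: its mouth in the block's top face, on the plug's axis. How deep the plug will go cannot be told from it. The plug's wedging load in it, in N, is about (turning torque in N m - 0.28) / 0.0095.
- key: Loose T-handle torque key, about 180 g, 76 mm tall, upright with its socket over the stand's post. Origin: centre of its lower rim; z up. Socket 23.5 mm square, square hole 13.5 mm wide, 18 mm deep, open below, sides parallel to key x, y. Shaft 12 mm thick, yellow pointer along key x. Seated on the plug's head (fits four ways, 0.13 rad play) its rim rests on the collar and it stands by itself.
- key_grip (a point): Centre of the key's red cross-bar, where to grip: 68 mm above the key's rim. Bar 80 mm long (x), 14 mm wide (y), from 60 to 76 mm above the rim. It turns on the shaft against a torsion spring, 1.25 N m per rad: under torque it leads the yellow pointer below it (with which it lines up unloaded), 0.36 rad at 0.45 N m.
- stand: Wooden key stand, 100 x 100 mm, top 25 mm above the bench, fixed. Origin: centre of its underside. In the middle of its top a round steel post, 10 mm thick and 16 mm high, tapered over its top 4 mm.
- stand_post (a point): Foot of the stand's post, in the stand's top face; the key's origin is here when it is put away.
- spare_plug: Small dark steel plug standing on the bench at the near edge of the green mat, 28 mm wide, 32 mm tall. Loose; origin: underside (or middle of the tool's length). Bystander, leave alone.
- wire_spool: Spool of copper wire, 70 mm wide, 40 mm tall. Loose; origin: underside (or middle of the tool's length). Bystander, leave alone.
- mug: Blue mug, 76 mm wide, 85 mm tall. Loose; origin: underside (or middle of the tool's length). Bystander, leave alone.
- grease_tin: Yellow tin, 68 mm wide, 70 mm tall. Loose; origin: underside (or middle of the tool's length). Bystander, leave alone.
- hammer: Hammer lying on the bench, handle along its x. Loose; origin: underside (or middle of the tool's length). Bystander, leave alone.
- screwdriver: Screwdriver lying on the bench, along its x. Loose; origin: underside (or middle of the tool's length). Bystander, leave alone.
- tape_roll: Roll of blue tape lying flat, 84 mm wide, 24 mm tall. Loose; origin: underside (or middle of the tool's length). Bystander, leave alone.
There are look-alikes about, which are no part of the job. There is more than one size of the stand; the one meant has the size given above.

How it is judged:
By the outcome, as a careful person would: the job done as asked, in the order asked, and still so for the second after the job is handed in, with the robot touching nothing.
It also fails if it takes over 72 s, if anything falls off the work surface, if the arm or the gripper's body presses on something with over 40 N, if the wrist force passes 120 N, or if a joint passes its speed limit or range.

## Working session

There is one attempt and no reset: what is moved stays moved. The work goes in short steps, Python scripts to look and compute and a tool call to move; the robot and the scene stay as the last step left them, time stands still between calls to the robot, and variables do not carry over. Pictures are saved under pics/ and viewed, and the job is handed in when it is done.

Besides the shell and the picture viewer there is one more tool, called after ">>>" as name(argument=value, ...) on one line, values as JSON. servo_tool: Moves the arm, as the interface text tells. Its arguments: {"type":"object","properties":{"moves":{"type":"array"},"force":{"type":"number"}},"required":["moves"]}

```bash
mkdir -p pics; ls
python3 - <<'E'
from station import *
import cv2
s=sense(); print(s)
for n in ("scene","top","wrist"):
    c=capture(n); cv2.imwrite(f"pics/{n}0.png",c["pixels"])
    print(n,{k:v for k,v in c.items() if k!="pixels"})
E
```

```text
pics
{'t': 0.0, 'joint_positions': array([ 5.70046082e+01,  1.26743620e+01,  8.75261814e+01, -1.90364988e-04,
        7.99108096e+01, -7.22522888e+00]), 'qvel': array([-0.01308128, -0.00557376,  0.04468215, -0.07042609,  0.05684544,
        0.01609469]), 'tau': array([ 5.35655072e-04, -4.94620728e+01, -3.87372494e+01,  6.98441011e-02,
        5.73456532e-02, -1.59663878e-04]), 'position': array([0.27138908, 0.56230772, 0.22144293]), 'tcp_rot': array([[-9.00545425e-01,  4.34760651e-01, -1.05561790e-03],
       [ 4.34761865e-01,  9.00543979e-01, -1.63180205e-03],
       [ 2.41187027e-04, -1.92845428e-03, -9.99998111e-01]]), 'ft_force': array([0.55879808, 0.21388001, 0.9314496 ]), 'ft_torque': array([ 0.03641395, -0.04522679, -0.01407995]), 'grip_width': 0.9993424184519949}
scene {'mtx': array([[393.95987852,   0.        , 258.18148738],
       [  0.        , 393.95987852, 197.86366725],
       [  0.        ,   0.        ,   1.        ]]), 'R': array([[-0.53565026,  0.84443594, -0.00259747],
       [ 0.73463972,  0.46448215, -0.4945309 ],
       [-0.41639319, -0.26680381, -0.86915616]])
[... 242 characters left out ...]
684 , -0.99963705,  0.00196303],
       [-0.97874932,  0.02590752, -0.20341725],
       [ 0.20329256, -0.00738681, -0.97909017]]), 't': array([0.00969207, 0.5824463 , 1.03129188])}
wrist {'mtx': array([[297.31863964,   0.        , 257.99021633],
       [  0.        , 297.31863964, 190.76479253],
       [  0.        ,   0.        ,   1.        ]]), 'mount': array([[-7.01766644e-04, -9.62714457e-01, -2.70518727e-01,
         7.38264888e-02],
       [ 9.99999702e-01, -5.88977786e-04, -4.98113413e-04,
         1.04193509e-04],
       [ 3.20211463e-04, -2.70518996e-01,  9.62714584e-01,
        -1.60778372e-01],
       [ 0.00000000e+00,  0.00000000e+00,  0.00000000e+00,
         1.00000000e+00]])}
```

View pics/scene0.png

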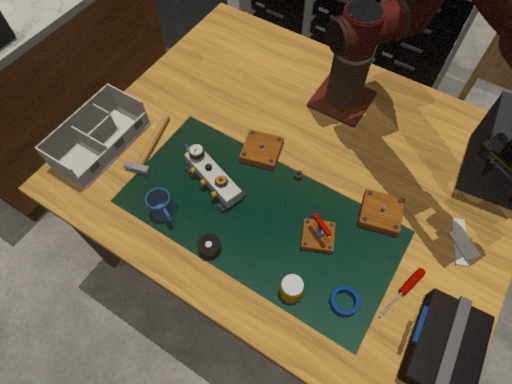

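View pics/top0.png

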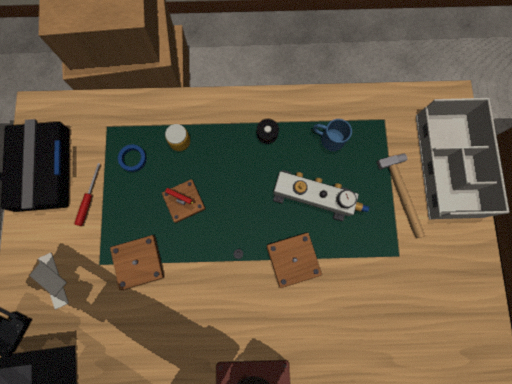

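View pics/wrist0.png

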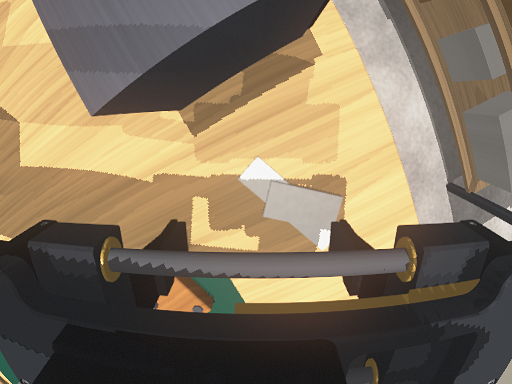

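```bash
cat > h.py <<'E'
from station import *
import numpy as np, cv2
def ray(c,uv):
    K=c["mtx"]; d=np.array([(uv[0]-K[0,2])/K[0,0],(uv[1]-K[1,2])/K[1,1],1.])
    R=c["R"]; return -R.T@c["t"], R.T@d
def onz(c,uv,z):
    o,d=ray(c,uv); return o+d*(z-o[2])/d[2]
def proj(c,X):
    p=c["R"]@np.asarray(X)+c["t"]; q=c["mtx"]@p; return q[:2]/q[2]
def wcam(c,s):
    T=np.eye(4);T[:3,:3]=s["tcp_rot"];T[:3,3]=s["position"]; return T@c["mount"]
def wray(c,s,uv):
    M=wcam(c,s);K=c["mtx"];x=(uv[0]-K[0,2])/K[0,0];y=(uv[1]-K[1,2])/K[1,1];r=np.hypot(x,y)
    d=np.array([np.sin(r)*x/max(r,1e-9),np.sin(r)*y/max(r,1e-9),np.cos(r)])
    return M[:3,3],M[:3,:3]@d
def wonz(c,s,uv,z):
    o,d=wray(c,s,uv); return o+d*(z-o[2])/d[2]
def wproj(c,s,X):
    M=wcam(c,s); p=M[:3,:3].T@(np.asarray(X)-M[:3,3]); K=c["mtx"]
    r=np.hypot(p[0],p[1]); th=np.arctan2(r,p[2]); return np.array([K[0,2]+K[0,0]*th*p[0]/r,K[1,2]+K[1,1]*th*p[1]/r])
def crop(img,u0,v0,u1,v1,k,name):
    cv2.imwrite(name,cv2.resize(img[v0:v1,u0:u1],None,fx=k,fy=k,interpolation=cv2.INTER_CUBIC))
E
python3 - <<'E'
from h import *
c=capture("top");i=c["pixels"]
crop(i,100,160,230,300,5,"pics/t_key.png"); crop(i,260,160,380,260,6,"pics/t_man.png")
c2=capture("scene");i=c2["pixels"]
crop(i,280,180,420,270,5,"pics/s_key.png"); crop(i,170,120,290,220,6,"pics/s_man.png")
h=cv2.cvtColor(c["pixels"],cv2.COLOR_BGR2HSV)
for nm,cc in(("top",c),("scene",c2)):
    h=cv2.cvtColor(cc["pixels"],cv2.COLOR_BGR2HSV)
    m=((h[...,0]>5)&(h[...,0]<16)&(h[...,1]>110)&(h[...,2]>60)).astype(np.uint8)
    cs,_=cv2.findContours(m,cv2.RETR_EXTERNAL,cv2.CHAIN_APPROX_NONE)
    for k in cs:
        if 700<cv2.contourArea(k)<4000: 
            b=cv2.boxPoints(cv2.minAreaRect(k)); P=[onz(cc,p,.025)[:2] for p in b]
            print(nm,cv2.minAreaRect(k)[0],[round(float(np.linalg.norm(P[j]-P[j-1])),3) for j in range(4)],np.mean(P,0))
E
```

```text
top (133.56576538085938, 264.8360290527344) [0.141, 0.152, 0.142, 0.148] [0.3765468  0.33612755]
top (296.8189697265625, 260.2864990234375) [0.137, 0.169, 0.138, 0.165] [ 0.37679707 -0.13985397]
top (182.96900939941406, 200.57870483398438) [0.101, 0.102, 0.102, 0.1] [0.56228147 0.19420679]
top (111.37153625488281, 48.053287506103516) [0.314, 0.388, 0.316, 0.368] [1.08247029 0.43442165]
top (94.0, 22.5) [0.171, 0.38, 0.17, 0.369] [1.17603404 0.49729017]
scene (21.539997100830078, 172.22000122070312) [0.14, 0.331, 0.159, 0.322] [ 0.89758255 -0.76898204]
scene (338.8358154296875, 102.59840393066406) [0.209, 0.197, 0.223, 0.186] [0.04345512 0.00402073]
```

View pics/t_key.png

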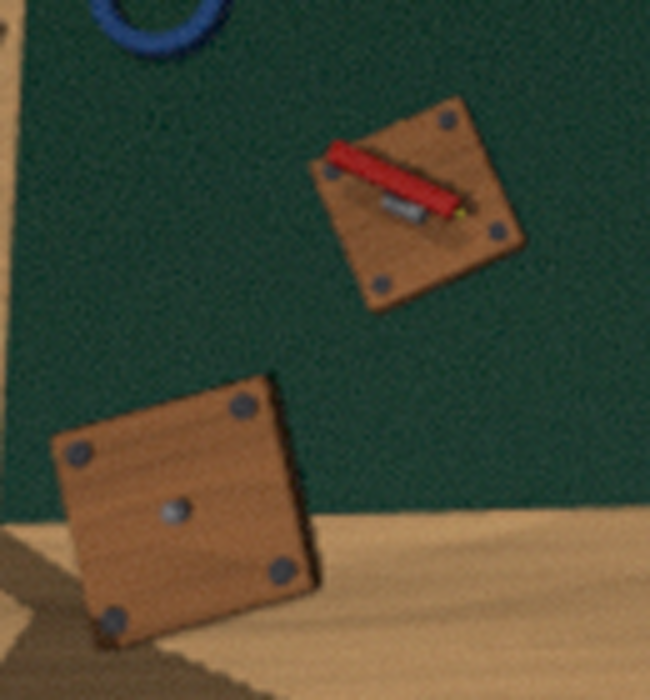

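View pics/t_man.png

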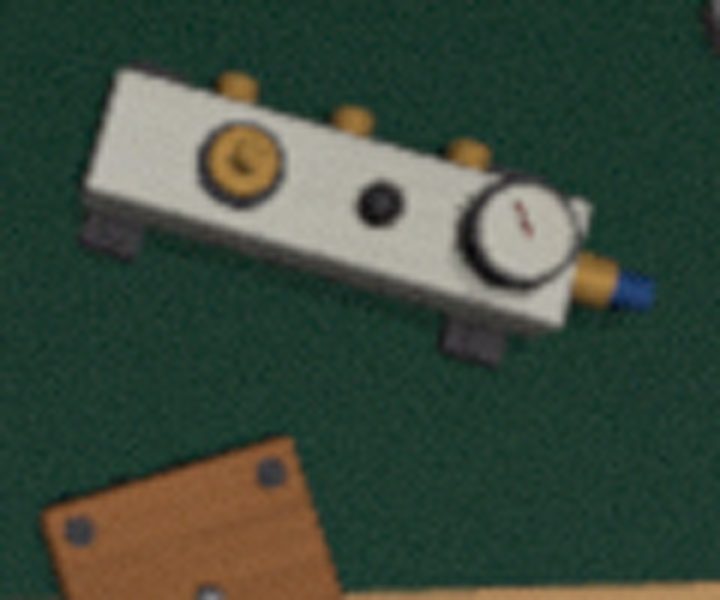

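View pics/s_key.png

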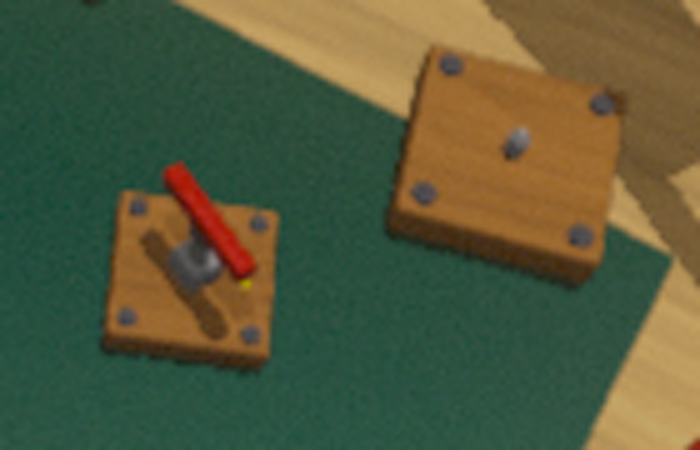

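View pics/s_man.png

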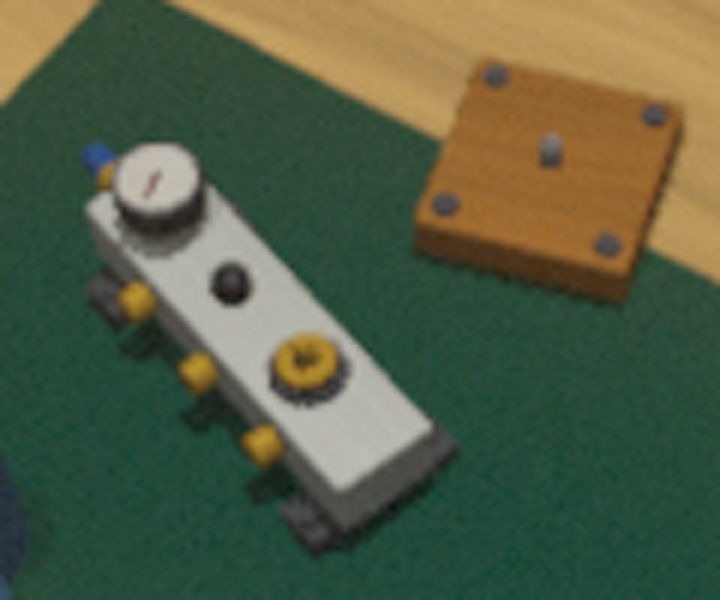

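```bash
cat > m.py <<'E'
from h import *
c=capture("top");d=capture("scene")
np.set_printoptions(precision=4,suppress=True)
out={}
for nm,cc in(("top",c),("scene",d)):
    h=cv2.cvtColor(cc["pixels"],cv2.COLOR_BGR2HSV)
    m=(((h[...,0]<5)|(h[...,0]>175))&(h[...,1]>170)&(h[...,2]>90)).astype(np.uint8)
    cs,_=cv2.findContours(m,cv2.RETR_EXTERNAL,cv2.CHAIN_APPROX_NONE)
    for k in cs:
        if cv2.contourArea(k)>40:
            (u,v),wh,a=cv2.minAreaRect(k); M=cv2.moments(k); g=(M['m10']/M['m00'],M['m01']/M['m00'])
            b=cv2.boxPoints(((u,v),wh,a)); b=b if np.linalg.norm(b[0]-b[1])<np.linalg.norm(b[1]-b[2]) else np.roll(b,1,0)
            e1=(b[0]+b[1])/2;e2=(b[2]+b[3])/2
            P1=onz(cc,e1,.098);P2=onz(cc,e2,.098);dd=P1-P2
            print(nm,"red",(u,v),wh,onz(cc,g,.096),"len",np.linalg.norm(dd),"yaw",np.degrees(np.arctan2(dd[1],dd[0])),cv2.contourArea(k))
    m=((h[...,0]>14)&(h[...,0]<28)&(h[...,1]>140)&(h[...,2]>110)).astype(np.uint8)
    cs,_=cv2.findContours(m,cv2.RETR_EXTERNAL,cv2.CHAIN_APPROX_NONE)
    for k in cs:
        if 25<cv2.contourArea(k)<500:
            (u,v),wh,a=cv2.minAreaRect(k)
            print(nm,"brass",(u,v),wh,onz(cc,(u,v),.0735),cv2.contourArea(k))
    if nm=="top":
        m=((h[...,0]>5)&(h[...,0]<16)&(h[...,1]>110)&(h[...,2]>60)).astype(np.uint8)
        lo,hi=(150,170),(215,230)
        mm=np.zeros_like(m);mm[170:230,150:215]=m[170:230,150:215]
        p=cv2.minAreaRect(cv2.findNonZero(mm)); b=cv2.boxPoints(p)
        P=np.array([onz(cc,q,.025) for q in b]); print("stand",P[:,:2].mean(0),b)
        m=((h[...,1]<60)&(h[...,2]>150)).astype(np.uint8); mm=np.zeros_like(m);mm[165:225,270:362]=m[165:225,270:362]
        p=cv2.minAreaRect(cv2.findNonZero(mm)); b=cv2.boxPoints(p);P=np.array([onz(cc,q,.06) for q in b]); print("manif",P)
E
python3 m.py
```

```text
top red (82.54998016357422, 208.85000610351562) (6.640782356262207, 32.88768768310547) [0.5325 0.4637 0.096 ] len 0.09082330711412986 yaw 165.0541575300709 173.5
top red (178.10000610351562, 195.30001831054688) (27.280027389526367, 4.919349670410156) [0.5641 0.1951 0.096 ] len 0.0785121153317382 yaw 61.93969474270999 105.5
top brass (300.0, 186.5) (9.0, 10.0) [ 0.5855 -0.1539  0.0735] 74.5
stand [0.5637 0.1953] [[160.2603 191.9726]
 [191.1507 177.9315]
 [204.9521 208.2945]
 [174.0616 222.3356]]
manif [[ 0.5787 -0.0805  0.06  ]
 [ 0.6372 -0.0998  0.06  ]
 [ 0.562  -0.3258  0.06  ]
 [ 0.5051 -0.3043  0.06  ]]
scene red (412.00006103515625, 280.5000305175781) (7.77817440032959, 28.991378784179688) [0.5895 0.4863 0.096 ] len 0.08807026552362535 yaw -16.99194011814504 157.5
scene red (321.45269775390625, 223.53379821777344) (25.341983795166016, 4.533657550811768) [0.5673 0.1946 0.096 ] len 0.0773110817000157 yaw -118.19924164223173 72.5
scene brass (318.53955078125, 234.20994567871094) (32.922584533691406, 28.73407554626465) [0.592  0.2036 0.0735] 483.0
scene brass (440.9121398925781, 228.8572998046875) (32.02048873901367, 21.734682083129883) [0.3813 0.5039 0.0735] 93.5
scene brass (220.5, 179.5) (7.0, 9.0) [ 0.5903 -0.1527  0.0735] 52.0
scene brass (343.3077087402344, 132.4615478515625) (17.19570541381836, 14.422204971313477) [0.2071 0.0949 0.0735] 39.5
scene brass (317.25384521484375, 116.06922912597656) (16.744688034057617, 7.5661187171936035) [ 0.1899 -0.0159  0.0735] 33.5
```

```bash
cat > plan.py <<'E'
import sys,json,os,numpy as np
# usage: plan.py show x y z yaw  |  plan.py did tx ty tz rz
f="cmd.json"
st=json.load(open(f)) if os.path.exists(f) else [272,563,223,154.23]
def ax(y):
    c,s=np.cos(np.radians(y)),np.sin(np.radians(y)); return np.array([[c,s,0],[s,-c,0],[0,0,-1]])
a=[float(v) for v in sys.argv[2:]]
if sys.argv[1]=="show":
    d=np.array(a[:3])-st[:3]; t=ax(st[3]).T@d; tw=-((a[3]-st[3]+180)%360-180)
    print("translation",t.round(1),"twist z",round(tw,2),"dist",np.linalg.norm(d).round(1))
elif sys.argv[1]=="did":
    p=np.array(st[:3])+ax(st[3])@np.array(a[:3]); y=st[3]-a[3]; st=[*p.tolist(),y]; json.dump(st,open(f,"w")); print(st)
else: print(st)
E
python3 plan.py show 565 195 190 -118
python3 - <<'E'
from h import *
c=capture("wrist");s=sense()
for z in (0,.05,.1): print(wproj(c,s,s["position"]-np.array([0,0,z])))
E
```

```text
translation [-423.9 -204.    33. ] twist z -87.77 dist 471.6
[257.99200431 237.30470456]
[258.02704824 209.48995866]
[258.04971475 191.3486393 ]
```

>>> servo_tool(moves=[{"translation": [-15, -7, 0], "twist": [0, 0, -3], "gripper": 0}, {"translation": [-50, -24, 0], "twist": [0, 0, -10], "gripper": 0}, {"translation": [-88, -42, 5], "twist": [0, 0, -17], "gripper": 0}, {"translation": [-126, -60, 8], "twist": [0, 0, -24], "gripper": 0}, {"translation": [-164, -78, 12], "twist": [0, 0, -31], "gripper": 0}, {"translation": [-202, -97, 15], "twist": [0, 0, -38], "gripper": 0}, {"translation": [-240, -115, 18], "twist": [0, 0, -45], "gripper": 0}, {"translation": [-278, -133, 21], "twist": [0, 0, -52], "gripper": 0}, {"translation": [-316, -151, 24], "twist": [0, 0, -59], "gripper": 0}, {"translation": [-354, -169, 27], "twist": [0, 0, -66], "gripper": 0}, {"translation": [-390, -187, 30], "twist": [0, 0, -73], "gripper": 0}, {"translation": [-414, -199, 33], "twist": [0, 0, -80], "gripper": 0}])

```text
t: 1.4
position: [0.5495, 0.2145, 0.1913]
tcp_rot: [[-0.624, -0.781, 0.001], [-0.781, 0.624, 0.0], [-0.001, -0.0, -1.0]]
ft_force: [0.5, 0.9, 0.0]
grip_width: 1.0
```

```bash
python3 plan.py did -414 -199 33 -80;python3 plan.py show 565 195 190 -118
```

```text
[558.3090981103207, 203.80075119892763, 190.0, 234.23]
translation [  3.2 -10.6   0. ] twist z -7.77 dist 11.1
```

>>> servo_tool(moves=[{"translation": [1.5, -5, 0], "twist": [0, 0, -5], "gripper": 0}, {"translation": [3, -10.5, 0], "twist": [0, 0, -8], "gripper": 0}, {"translation": [3, -10.5, 0], "twist": [0, 0, -8], "gripper": 0}, {"translation": [3, -10.5, 0], "twist": [0, 0, -8], "gripper": 0}])

```text
t: 1.73
position: [0.5548, 0.207, 0.1909]
tcp_rot: [[-0.517, -0.856, -0.0], [-0.856, 0.517, 0.0], [0.0, 0.0, -1.0]]
ft_force: [-0.7, -0.4, 0.4]
grip_width: 1.0
```

```bash
python3 plan.py did 3 -10.5 0 -8
python3 - <<'E'
from h import *
s=sense();c=capture("wrist");cv2.imwrite("pics/w1.png",c["pixels"])
print(s["t"],s["position"],s["joint_positions"],s["tcp_rot"],s["ft_torque"])
E
```

```text
[565.0748842465707, 195.22904553677805, 190.0, 242.23]
1.7333 [0.554761   0.20695157 0.19093407] [ 1.28231995e+01  9.53760493e+00  9.44701602e+01  1.11335255e-02
  7.60044232e+01 -1.36069522e+02] [[-5.16682356e-01 -8.56177132e-01 -2.49263334e-04]
 [-8.56177168e-01  5.16682338e-01  1.36633637e-04]
 [ 1.18073663e-05  2.84009765e-04 -9.99999960e-01]] [ 0.09129504  0.10627622 -0.0176318 ]
```

View pics/w1.png

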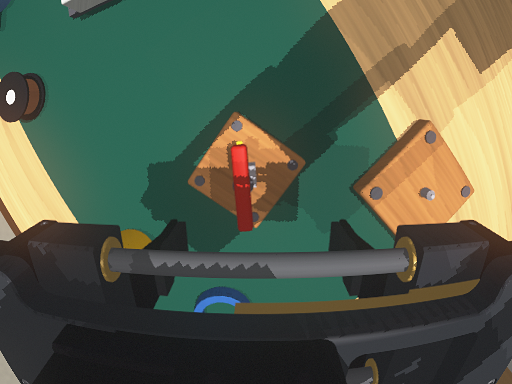

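```bash
cat > wk.py <<'E'
from h import *
np.set_printoptions(precision=4,suppress=True)
s=sense();c=capture("wrist");
print(s["t"],s["position"],s["qvel"].round(2), "yaw",np.degrees(np.arctan2(s["tcp_rot"][1,0],s["tcp_rot"][0,0])))
h=cv2.cvtColor(c["pixels"],cv2.COLOR_BGR2HSV)
m=(((h[...,0]<5)|(h[...,0]>175))&(h[...,1]>170)&(h[...,2]>60)).astype(np.uint8)
cs,_=cv2.findContours(m,cv2.RETR_EXTERNAL,cv2.CHAIN_APPROX_NONE)
k=max(cs,key=cv2.contourArea)
W=np.array([wonz(c,s,p[0],.101)[:2] for p in k])*1000
r=cv2.minAreaRect(W.astype(np.float32));b=cv2.boxPoints(r);e=[b[1]-b[0],b[2]-b[1]];l=max(e,key=np.linalg.norm)
print("bar",r,"yaw",np.degrees(np.arctan2(l[1],l[0])))
m=((h[...,0]>5)&(h[...,0]<16)&(h[...,1]>90)&(h[...,2]>50)).astype(np.uint8)|m
cs,_=cv2.findContours(m,cv2.RETR_EXTERNAL,cv2.CHAIN_APPROX_NONE)
for k in cs:
    if cv2.contourArea(k)>1500:
        W=np.array([wonz(c,s,p[0],.025)[:2] for p in k])*1000
        print("wood",cv2.minAreaRect(W.astype(np.float32)))
E
python3 wk.py
```

```text
1.7833 [0.5545 0.2074 0.191 ] [ 0.78 -0.3   0.2  -0.08 -0.01 -0.21] yaw -121.06492177286852
bar ((564.5765380859375, 195.17864990234375), (78.7992935180664, 13.370940208435059), 63.110538482666016) yaw 63.110493
wood ((386.08819580078125, 325.39825439453125), (130.8321990966797, 145.2908935546875), 14.468890190124512)
wood ((570.4080810546875, 198.15194702148438), (112.05420684814453, 98.33744049072266), 23.583328247070312)
```

```bash
echo "[554.5,207.4,191,-121.06]">cmd.json; python3 plan.py show 564.6 195.2 74 -116.9
```

```text
translation [  5.2 -14.9 117. ] twist z -4.16 dist 118.1
```

>>> servo_tool(moves=[{"translation": [2, -7, 5], "twist": [0, 0, -2], "gripper": 0}, {"translation": [5, -15, 20], "twist": [0, 0, -4], "gripper": 0}, {"translation": [5, -15, 45], "twist": [0, 0, -4], "gripper": 0}, {"translation": [5, -15, 65], "twist": [0, 0, -4], "gripper": 0}, {"translation": [5, -15, 80], "twist": [0, 0, -4], "gripper": 0}, {"translation": [5, -15, 80], "twist": [0, 0, -4], "gripper": 0}, {"translation": [5, -15, 80], "twist": [0, 0, -4], "gripper": 0}])

```text
t: 2.42
position: [0.564, 0.1958, 0.1103]
tcp_rot: [[-0.453, -0.892, -0.002], [-0.892, 0.453, -0.0], [0.001, 0.002, -1.0]]
ft_force: [-0.1, -0.9, 0.7]
grip_width: 1.001
```

```bash
python3 wk.py; python3 -c "
from h import *
cv2.imwrite('pics/w2.png',capture('wrist')['pixels']);print(sense()['ft_torque'],sense()['ft_force'])"
```

```text
2.4167 [0.564  0.1958 0.1103] [-0.27 -1.52 -1.98 -0.14 -0.03 -0.23] yaw -116.93588630218854
bar ((558.8987426757812, 183.2052001953125), (54.5467414855957, 13.08133602142334), 62.327152252197266) yaw 62.32711
wood ((359.45068359375, 309.117431640625), (110.87284851074219, 212.64842224121094), 48.78802490234375)
wood ((564.8143920898438, 195.0519256591797), (98.72140502929688, 98.20293426513672), 23.494998931884766)
[ 0.04978755  0.03226579 -0.00770358] [-0.29134493 -0.77198845 -0.20073693]
```

View pics/w2.png

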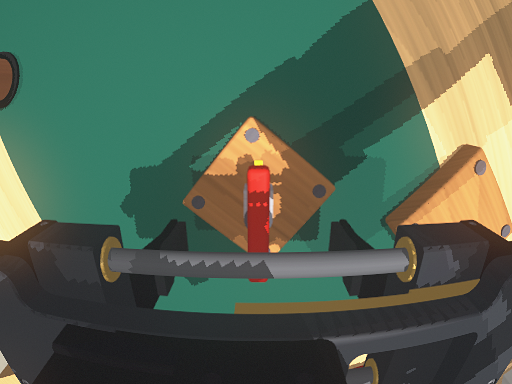

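>>> servo_tool(force=20, moves=[{"translation": [0, 0, 12], "twist": [0, 0, 0], "gripper": 0}, {"translation": [0, 0, 25], "twist": [0, 0, 0], "gripper": 0}, {"translation": [0, 0, 36], "twist": [0, 0, 0], "gripper": 0.3}, {"translation": [0, 0, 36], "twist": [0, 0, 0], "gripper": 0.6}, {"translation": [0, 0, 36], "twist": [0, 0, 0], "gripper": 1}, {"translation": [0, 0, 36], "twist": [0, 0, 0], "gripper": 1}, {"translation": [0, 0, 36], "twist": [0, 0, 0], "gripper": 1}, {"translation": [0, 0, 36], "twist": [0, 0, 0], "gripper": 1}, {"translation": [0, 0, 36], "twist": [0, 0, 0], "gripper": 1}])

```text
t: 3.27
position: [0.5655, 0.1953, 0.0756]
tcp_rot: [[-0.453, -0.891, 0.001], [-0.891, 0.453, 0.0], [-0.001, -0.001, -1.0]]
ft_force: [0.3, -0.5, 0.4]
grip_width: 0.553
```

```bash
python3 -c "
from h import *
s=sense();print(s)"
```

```text
{'t': 3.2667, 'joint_positions': array([ 1.14993972e+01,  1.73164304e+01,  9.85117325e+01,  9.00355312e-04,
        6.41104482e+01, -1.41539294e+02]), 'qvel': array([ 0.04372543, -0.00727033,  0.11448092, -0.10946135,  0.04915628,
        0.06543775]), 'tau': array([-6.83727732e-03, -4.88559151e+01, -3.43674302e+01, -7.48444162e-02,
        1.59426243e-02,  1.77249749e-04]), 'position': array([0.56546276, 0.19525352, 0.07559871]), 'tcp_rot': array([[-4.53394471e-01, -8.91309350e-01,  1.04711116e-03],
       [-8.91309707e-01,  4.53394920e-01,  2.27452339e-04],
       [-6.77485276e-04, -8.30174706e-04, -9.99999426e-01]]), 'ft_force': array([ 0.30167448, -0.50442054,  0.4062276 ]), 'ft_torque': array([0.10529003, 0.00926267, 0.00236929]), 'grip_width': 0.5530670209834441}
```

>>> servo_tool(force=20, moves=[{"translation": [0, 0, 1.5], "twist": [0, 0, 0], "gripper": 1}, {"translation": [0, 0, 1.5], "twist": [0, 0, 0], "gripper": 1}, {"translation": [0, 0, 1.5], "twist": [0, 0, 0], "gripper": 1}, {"translation": [0, 0, 1.5], "twist": [0, 0, 0], "gripper": 1}, {"translation": [0, 0, 1.5], "twist": [0, 0, 0], "gripper": 1}, {"translation": [0, 0, 1.5], "twist": [0, 0, 0], "gripper": 1}, {"translation": [0, 0, 1.5], "twist": [0, 0, 0], "gripper": 1}, {"translation": [0, 0, 1.5], "twist": [0, 0, 0], "gripper": 1}])

```text
t: 3.93
position: [0.565, 0.1952, 0.0735]
tcp_rot: [[-0.453, -0.891, -0.0], [-0.891, 0.453, 0.0], [0.0, 0.0, -1.0]]
ft_force: [-0.3, -0.0, 1.3]
grip_width: 0.155
```

```bash
python3 -c "
from h import *
s=sense();print(s['t'],s['position'],s['ft_force'],s['ft_torque'],s['grip_width'])"
```

```text
3.9333 [0.56496675 0.19519454 0.07350522] [-0.26638828 -0.04866769  1.31007828] [0.12452027 0.11274418 0.00734501] 0.15529931301419045
```

```bash
echo "[565,195.2,73.5,-116.95]">cmd.json; python3 plan.py show 657 -113 185 -150
```

```text
translation [ 233.  -221.7 -111.5] twist z 33.05 dist 340.4
```

>>> servo_tool(force=45, moves=[{"translation": [0, 0, -4], "twist": [0, 0, 0], "gripper": 1}, {"translation": [0, 0, -15], "twist": [0, 0, 0], "gripper": 1}, {"translation": [0, 0, -35], "twist": [0, 0, 0], "gripper": 1}, {"translation": [0, 0, -60], "twist": [0, 0, 0], "gripper": 1}, {"translation": [0, 0, -85], "twist": [0, 0, 0], "gripper": 1}, {"translation": [0, 0, -105], "twist": [0, 0, 0], "gripper": 1}, {"translation": [0, 0, -112], "twist": [0, 0, 0], "gripper": 1}, {"translation": [0, 0, -112], "twist": [0, 0, 0], "gripper": 1}])

```text
t: 4.6
position: [0.5667, 0.1956, 0.1888]
tcp_rot: [[-0.453, -0.891, 0.005], [-0.891, 0.453, 0.001], [-0.003, -0.004, -1.0]]
ft_force: [0.3, 0.3, -1.5]
grip_width: 0.154
```

```bash
python3 -c "
from h import *
s=sense();print(s['t'],s['position'],s['ft_force'],s['ft_torque'],s['grip_width'])
c=capture('scene');crop(c['pixels'],260,130,420,270,5,'pics/s2.png')
c=capture('wrist');cv2.imwrite('pics/w3.png',c['pixels'])"
```

```text
4.6 [0.56669291 0.19555135 0.18881404] [ 0.29071092  0.26073518 -1.454421  ] [0.03417054 0.06565178 0.01908564] 0.15415382825956978
```

View pics/s2.png

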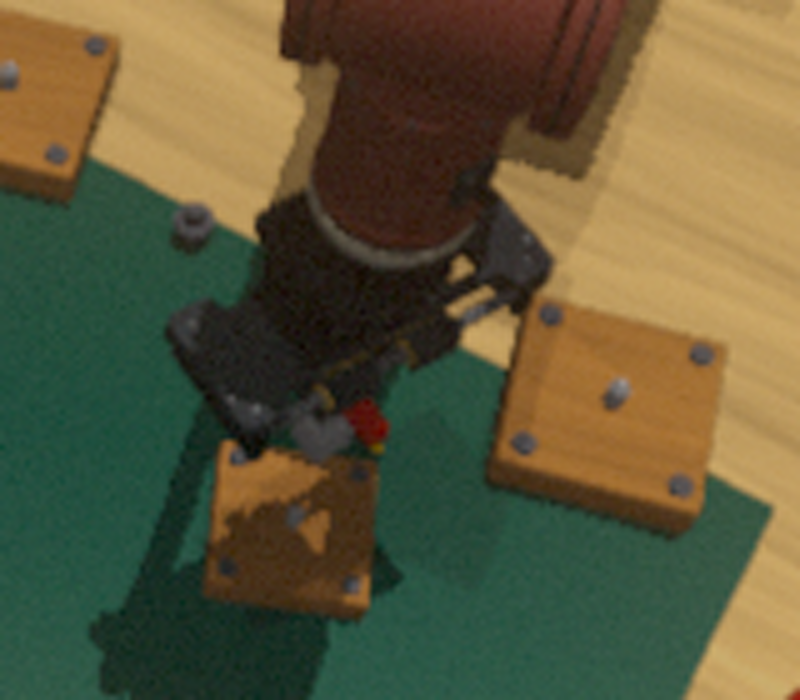

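View pics/w3.png

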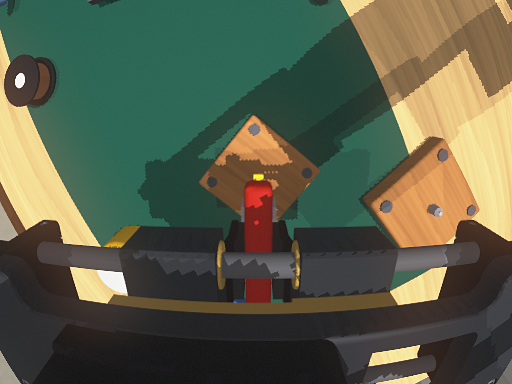

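>>> servo_tool(moves=[{"translation": [8, -8, 0], "twist": [0, 0, 1], "gripper": 1}, {"translation": [26, -25, 0], "twist": [0, 0, 4], "gripper": 1}, {"translation": [50, -48, 0], "twist": [0, 0, 7], "gripper": 1}, {"translation": [75, -71, 0], "twist": [0, 0, 11], "gripper": 1}, {"translation": [100, -95, 0], "twist": [0, 0, 14], "gripper": 1}, {"translation": [125, -119, 0], "twist": [0, 0, 18], "gripper": 1}, {"translation": [150, -143, 0], "twist": [0, 0, 21], "gripper": 1}, {"translation": [175, -167, 0], "twist": [0, 0, 25], "gripper": 1}, {"translation": [199, -190, 0], "twist": [0, 0, 28], "gripper": 1}, {"translation": [219, -208, 0], "twist": [0, 0, 31], "gripper": 1}, {"translation": [230, -219, 0], "twist": [0, 0, 33], "gripper": 1}, {"translation": [233, -222, 0], "twist": [0, 0, 33], "gripper": 1}])

```text
t: 5.7
position: [0.6566, -0.1164, 0.1835]
tcp_rot: [[-0.868, -0.496, -0.003], [-0.496, 0.868, 0.0], [0.002, 0.001, -1.0]]
ft_force: [-0.7, -0.2, -1.7]
grip_width: 0.151
```

>>> servo_tool(moves=[{"translation": [0, 0, 0], "twist": [0, 0, 0], "gripper": 1}, {"translation": [0, 0, 0], "twist": [0, 0, 0], "gripper": 1}, {"translation": [0, 0, 0], "twist": [0, 0, 0], "gripper": 1}])

```text
t: 5.95
position: [0.6568, -0.1114, 0.1851]
tcp_rot: [[-0.865, -0.503, -0.001], [-0.503, 0.865, 0.001], [0.0, 0.001, -1.0]]
ft_force: [-0.0, 1.1, -2.7]
grip_width: 0.154
```

```bash
python3 -c "
from h import *
s=sense();print(s)
c=capture('wrist');cv2.imwrite('pics/w4.png',c['pixels'])
p=wproj(c,s,[.587,-.153,.08]);print(p);u,v=p.astype(int)
crop(c['pixels'],u-60,v-50,u+60,v+50,6,'pics/w4c.png')"
```

```text
{'t': 5.95, 'joint_positions': array([-1.64148278e+01,  1.97238762e+01,  8.28990461e+01,  3.23265747e-02,
        7.74437574e+01, -1.36590257e+02]), 'qvel': array([ 0.45872503, -0.41956726, -0.3336141 , -0.16129673, -0.0449547 ,
        0.13227087]), 'tau': array([-7.86567684e-01, -5.54846263e+01, -3.91663170e+01, -1.26853860e-01,
        1.39666849e-02, -5.54162980e-03]), 'position': array([ 0.65682354, -0.11136188,  0.18506536]), 'tcp_rot': array([[-8.64552051e-01, -5.02542364e-01, -9.60689289e-04],
       [-5.02543123e-01,  8.64551719e-01,  8.57127771e-04],
       [ 3.99822560e-04,  1.22381937e-03, -9.99999171e-01]]), 'ft_force': array([-0.03914627,  1.09759352, -2.73085681]), 'ft_torque': array([0.07737183, 0.0233815 , 0.00557932]), 'grip_width': 0.15392189777513637}
[257.01866385 101.12129585]
```

View pics/w4.png

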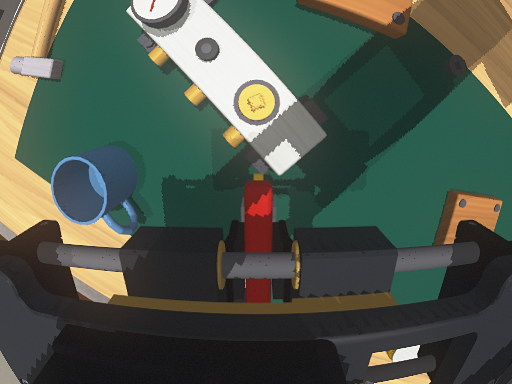

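View pics/w4c.png

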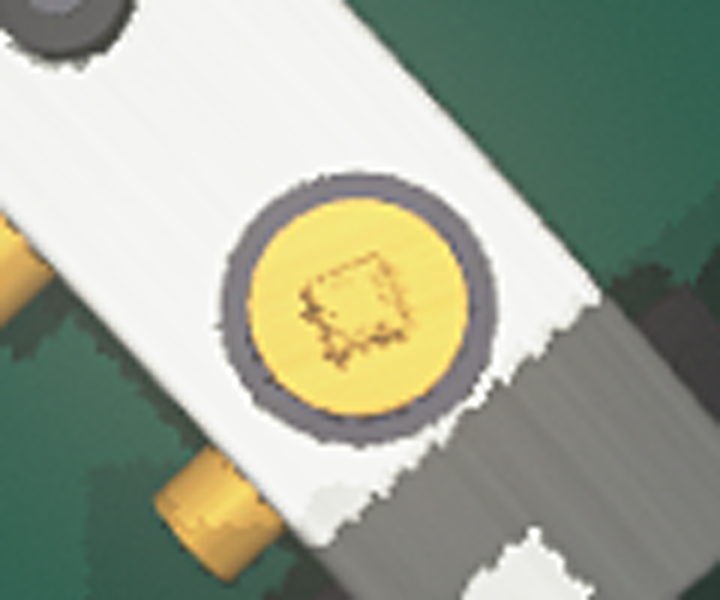

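```bash
cat > wp.py <<'E'
from h import *
np.set_printoptions(precision=4,suppress=True)
s=sense();c=capture("wrist")
print(s["t"],s["position"],"yaw",np.degrees(np.arctan2(s["tcp_rot"][1,0],s["tcp_rot"][0,0])))
h=cv2.cvtColor(c["pixels"],cv2.COLOR_BGR2HSV)
p=wproj(c,s,[.587,-.153,.08]).astype(int)
m=((h[...,0]>15)&(h[...,0]<35)&(h[...,1]>90)).astype(np.uint8)
cs,_=cv2.findContours(m,cv2.RETR_EXTERNAL,cv2.CHAIN_APPROX_NONE)
k=[k for k in cs if cv2.contourArea(k)>600 and cv2.pointPolygonTest(k,(float(p[0]),float(p[1])),False)>0][0]
W=np.array([wonz(c,s,q[0],.0735)[:2] for q in k])*1000
e=cv2.fitEllipse(W.astype(np.float32));print("collar",e)
mask=np.zeros_like(m);cv2.drawContours(mask,[k],-1,1,-1);mask=cv2.erode(mask,np.ones((7,7),np.uint8))
v=h[...,2].astype(int); 
print(np.percentile(v[mask>0],[1,5,10,20,50,90]), np.percentile(h[...,1][mask>0],[1,10,50,90,99]))
for thr in (5,10,15,20):
    d=(mask>0)&(v<np.percentile(v[mask>0],thr))
    P=cv2.findNonZero(d.astype(np.uint8)); Q=np.array([wonz(c,s,q[0],.085)[:2] for q in P])*1000
    r=cv2.minAreaRect(Q.astype(np.float32)); print(thr,r)
    # 4-fold moment
    z=(Q-r[0])@np.array([1,1j]); a=np.angle(np.sum((np.abs(z)<9)*z**4))/4
    print("   corner-dir mod90",np.degrees(a)%90," flats",(np.degrees(a)+45)%90)
E
python3 wp.py
```

```text
6.0 [ 0.657  -0.1113  0.1854] yaw -149.82119402723956
collar ((587.7015991210938, -153.4962158203125), (32.29801940917969, 32.50935745239258), 81.98110961914062)
[160.41 196.3  226.1  241.   245.   246.  ] [126.  129.  132.  142.9 146. ]
5 ((592.7378540039062, -152.8643341064453), (7.896727085113525, 15.602021217346191), 6.126272201538086)
   corner-dir mod90 81.88022074342527  flats 36.88022074342527
10 ((589.00146484375, -153.5561065673828), (13.217023849487305, 13.777897834777832), 53.031681060791016)
   corner-dir mod90 7.612088795508007  flats 52.61208879550801
15 ((588.6696166992188, -153.5826416015625), (13.514571189880371, 14.335759162902832), 52.22334289550781)
   corner-dir mod90 7.33963982363803  flats 52.33963982363803
20 ((588.5072021484375, -153.1524658203125), (13.691847801208496, 14.744417190551758), 56.39917755126953)
   corner-dir mod90 7.5259212059101435  flats 52.525921205910144
```

```bash
echo "[657,-111.3,185.4,-149.82]">cmd.json; python3 plan.py show 588 -153.4 158 143.5
```

```text
translation [80.8 -1.7 27.4] twist z 66.68 dist 85.3
```

>>> servo_tool(moves=[{"translation": [5, 0, 0], "twist": [0, 0, 3], "gripper": 1}, {"translation": [14, 0, 0], "twist": [0, 0, 10], "gripper": 1}, {"translation": [24, -0.5, 0], "twist": [0, 0, 17], "gripper": 1}, {"translation": [34, -0.5, 5], "twist": [0, 0, 24], "gripper": 1}, {"translation": [44, -1, 10], "twist": [0, 0, 31], "gripper": 1}, {"translation": [54, -1, 15], "twist": [0, 0, 38], "gripper": 1}, {"translation": [64, -1.5, 20], "twist": [0, 0, 45], "gripper": 1}, {"translation": [72, -1.5, 23], "twist": [0, 0, 52], "gripper": 1}, {"translation": [79, -1.5, 26], "twist": [0, 0, 59], "gripper": 1}, {"translation": [81, -1.5, 27], "twist": [0, 0, 64], "gripper": 1}, {"translation": [81, -1.5, 27], "twist": [0, 0, 66.5], "gripper": 1}, {"translation": [81, -1.5, 27], "twist": [0, 0, 66.5], "gripper": 1}])

```text
t: 7.05
position: [0.5878, -0.154, 0.1587]
tcp_rot: [[-0.804, 0.594, 0.0], [0.594, 0.804, 0.0], [-0.0, 0.0, -1.0]]
ft_force: [-0.9, -0.2, -1.1]
grip_width: 0.156
```

>>> servo_tool(moves=[{"translation": [0, 0, 0], "twist": [0, 0, 0], "gripper": 1}, {"translation": [0, 0, 0], "twist": [0, 0, 0], "gripper": 1}, {"translation": [0, 0, 0], "twist": [0, 0, 0], "gripper": 1}])

```text
t: 7.3
position: [0.5881, -0.1546, 0.1587]
tcp_rot: [[-0.805, 0.593, 0.0], [0.593, 0.805, -0.0], [-0.0, 0.0, -1.0]]
ft_force: [-0.9, 0.4, -1.5]
grip_width: 0.154
```

```bash
cat > st.py <<'E'
from h import *
np.set_printoptions(precision=4,suppress=True)
s=sense();y=np.degrees(np.arctan2(s["tcp_rot"][1,0],s["tcp_rot"][0,0]))
print("t",s['t'],s['position']*1000,"yaw",y%360,"F",s['ft_force'],"M",s['ft_torque'],"w",s['grip_width'],"q",s['joint_positions'])
E
python3 st.py; python3 -c "
from h import *
c=capture('wrist');cv2.imwrite('pics/w5.png',c['pixels'])
c=capture('scene');crop(c['pixels'],170,120,290,220,6,'pics/s5.png')
c=capture('top');crop(c['pixels'],260,130,380,230,6,'pics/t5.png')"
```

```text
t 7.3 [ 588.0702 -154.5937  158.7096] yaw 143.6415047027361 F [-0.8942  0.3605 -1.5319] M [-0.017  -0.0001 -0.025 ] w 0.15350498835597418 q [-22.1557  13.2644  93.7475  -0.0005  72.9705 -75.7971]
```

View pics/w5.png

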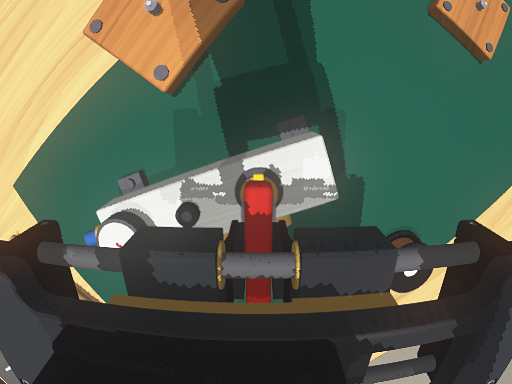

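View pics/s5.png

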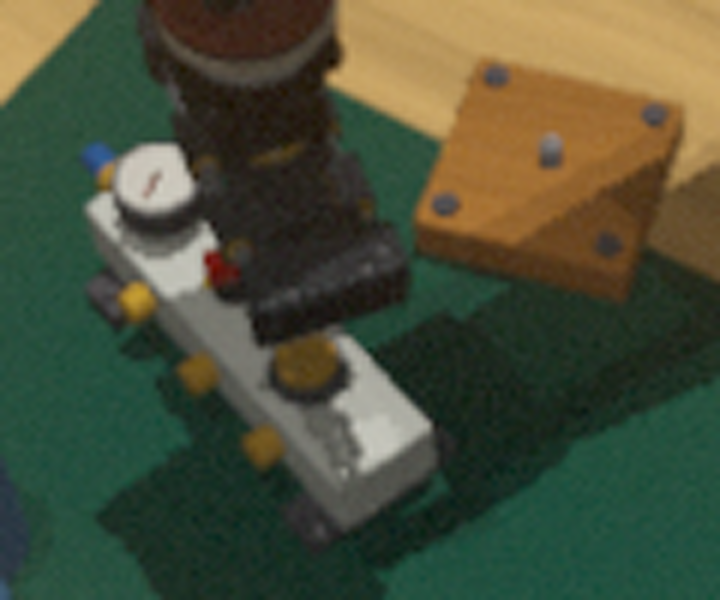

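>>> servo_tool(moves=[{"translation": [0.5, 0.7, 4], "twist": [0, 0, 0], "gripper": 1}, {"translation": [0.5, 0.7, 9], "twist": [0, 0, 0], "gripper": 1}, {"translation": [0.5, 0.7, 13], "twist": [0, 0, 0], "gripper": 1}, {"translation": [0.5, 0.7, 17], "twist": [0, 0, 0], "gripper": 1}, {"translation": [0.5, 0.7, 20], "twist": [0, 0, 0], "gripper": 1}, {"translation": [0.5, 0.7, 23], "twist": [0, 0, 0], "gripper": 1}, {"translation": [0.5, 0.7, 26], "twist": [0, 0, 0], "gripper": 1}, {"translation": [0.5, 0.7, 28], "twist": [0, 0, 0], "gripper": 1}])

```text
t: 8.12
position: [0.5873, -0.1537, 0.1299]
tcp_rot: [[-0.804, 0.594, -0.002], [0.594, 0.804, 0.001], [0.002, -0.0, -1.0]]
ft_force: [-1.2, 0.3, -0.6]
grip_width: 0.157
```

```bash
python3 st.py
```

```text
t 8.1167 [ 587.3123 -153.7395  129.8841] yaw 143.539508472281 F [-1.2235  0.3168 -0.5576] M [0.3016 0.4058 0.0397] w 0.1567549384448504 q [-22.1158  14.8837  95.091    0.0149  70.1246 -75.6604]
```

>>> servo_tool(moves=[{"translation": [0, 0, 2], "twist": [0, 0, 0], "gripper": 1}, {"translation": [0, 0, 4], "twist": [0, 0, 0], "gripper": 1}, {"translation": [0, 0, 6], "twist": [0, 0, 0], "gripper": 1}, {"translation": [0, 0, 7], "twist": [0, 0, 0], "gripper": 1}, {"translation": [0, 0, 7.5], "twist": [0, 0, 0], "gripper": 1}, {"translation": [0, 0, 7.5], "twist": [0, 0, 0], "gripper": 1}])

```text
t: 8.62
position: [0.5876, -0.1539, 0.1228]
tcp_rot: [[-0.804, 0.594, -0.001], [0.594, 0.804, 0.0], [0.001, -0.0, -1.0]]
ft_force: [-2.9, 2.7, -1.0]
grip_width: 0.151
```

```bash
python3 st.py;  python3 -c "
from h import *
c=capture('wrist');crop(c['pixels'],180,100,340,220,5,'pics/w6.png')
c=capture('scene');crop(c['pixels'],170,120,290,220,6,'pics/s6.png')"
```

```text
t 8.6167 [ 587.5615 -153.9052  122.7508] yaw 143.5433934365739 F [-2.879   2.6993 -0.9604] M [0.5155 0.734  0.0058] w 0.15105921650713972 q [-22.1174  15.3249  95.3793   0.0073  69.3483 -75.6634]
```

View pics/w6.png

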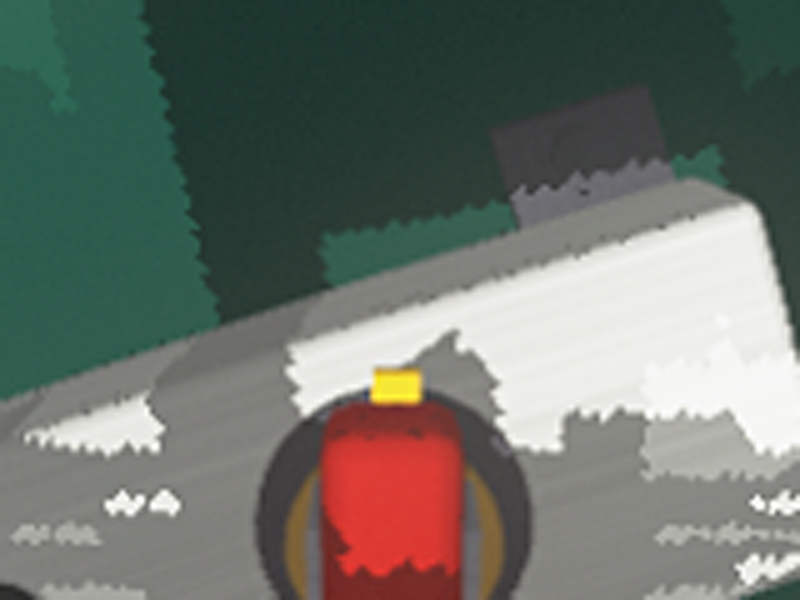

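View pics/s6.png

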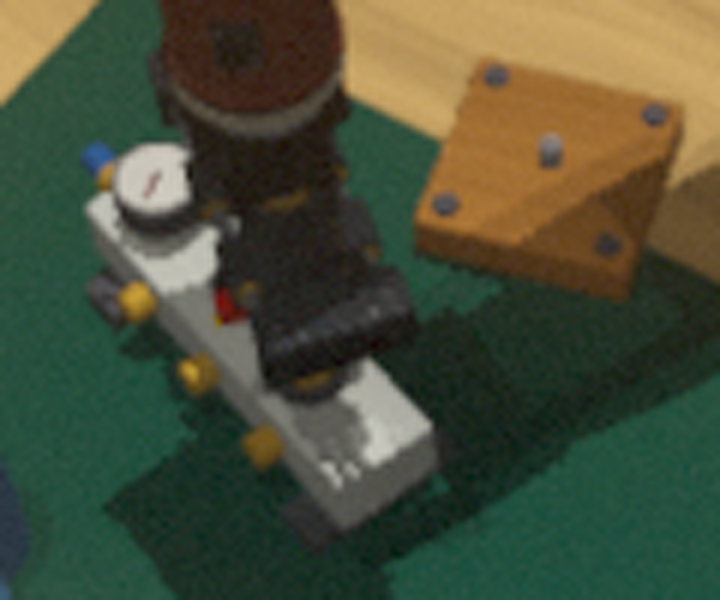

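>>> servo_tool(force=60, moves=[{"translation": [0.5, 0, 0.5], "twist": [0, 0, 0], "gripper": 1}, {"translation": [1, 0, 0.8], "twist": [0, 0, 0], "gripper": 1}, {"translation": [1, 0, 0.8], "twist": [0, 0, 0], "gripper": 1}, {"translation": [1, 0, 0.8], "twist": [0, 0, 0], "gripper": 1}])

```text
t: 9.05
position: [0.5873, -0.1537, 0.1224]
tcp_rot: [[-0.804, 0.594, 0.0], [0.594, 0.804, -0.0], [-0.001, 0.0, -1.0]]
ft_force: [-2.5, 1.3, -0.8]
grip_width: 0.156
```

```bash
python3 st.py
```

```text
t 9.05 [ 587.2642 -153.6766  122.3532] yaw 143.53846261634155 F [-2.5207  1.3448 -0.839 ] M [0.3916 0.5723 0.008 ] w 0.15560142171083446 q [-22.1016  15.2429  95.5254  -0.0047  69.2004 -75.6384]
```

>>> servo_tool(moves=[{"translation": [0.8, 0, 0.3], "twist": [0, 0, 0], "gripper": 1}, {"translation": [1.5, 0, 0.5], "twist": [0, 0, 0], "gripper": 1}, {"translation": [1.5, 0, 0.5], "twist": [0, 0, 0], "gripper": 1}, {"translation": [1.5, 0, 0.5], "twist": [0, 0, 0], "gripper": 1}])

```text
t: 9.38
position: [0.5866, -0.1532, 0.1223]
tcp_rot: [[-0.804, 0.594, 0.002], [0.594, 0.804, -0.001], [-0.002, 0.0, -1.0]]
ft_force: [0.2, -0.6, 1.0]
grip_width: 0.15
```

```bash
python3 st.py
```

```text
t 9.3833 [ 586.6312 -153.1511  122.2511] yaw 143.53586503900658 F [ 0.1918 -0.649   0.9609] M [-0.0673 -0.0206 -0.0257] w 0.1500432837241015 q [-22.0727  15.0838  95.7312  -0.0144  69.0607 -75.6035]
```

```bash
cat > tq.py <<'E'
from h import *
import sys
n=int(sys.argv[1]) if len(sys.argv)>1 else 6
L=[];Fz=[]
for i in range(n):
    s=sense();L.append(s["ft_torque"][2]);Fz.append(s["ft_force"]);c=capture("wrist")
y=np.degrees(np.arctan2(s["tcp_rot"][1,0],s["tcp_rot"][0,0]))%360
print("t",round(s["t"],2),"Mz mean %.3f sd %.3f"%(np.mean(L),np.std(L)),"F",np.mean(Fz,0).round(1),"Mxy",s["ft_torque"][:2].round(2),"yaw %.2f turned %.1f"%(y,143.54-y),"pos",(s["position"]*1000).round(1),"q6 %.1f"%s["joint_positions"][5],"w %.3f"%s["grip_width"])
cv2.imwrite("pics/tq_%d.png"%int(s["t"]*100),c["pixels"])
E
python3 tq.py
```

```text
t 9.63 Mz mean -0.000 sd 0.030 F [ 0.9 -0.5  1.4] Mxy [-0.19 -0.11] yaw 143.53 turned 0.0 pos [ 586.5 -153.1  122.2] q6 -75.6 w 0.151
```

>>> servo_tool(moves=[{"translation": [0, 0, 0], "twist": [0, 0, 3], "gripper": 1}, {"translation": [0, 0, 0], "twist": [0, 0, 7], "gripper": 1}, {"translation": [0, 0, 0], "twist": [0, 0, 12], "gripper": 1}, {"translation": [0, 0, 0.1], "twist": [0, 0, 17], "gripper": 1}, {"translation": [0, 0, 0.1], "twist": [0, 0, 22], "gripper": 1}, {"translation": [0, 0, 0.2], "twist": [0, 0, 27], "gripper": 1}, {"translation": [0, 0, 0.2], "twist": [0, 0, 31], "gripper": 1}, {"translation": [0, 0, 0.3], "twist": [0, 0, 35], "gripper": 1}, {"translation": [0, 0, 0.3], "twist": [0, 0, 38], "gripper": 1}, {"translation": [0, 0, 0.3], "twist": [0, 0, 40], "gripper": 1}, {"translation": [0, 0, 0.3], "twist": [0, 0, 40], "gripper": 1}])

```text
t: 10.6
position: [0.5868, -0.1523, 0.1221]
tcp_rot: [[-0.234, 0.972, 0.002], [0.972, 0.234, 0.0], [-0.0, 0.002, -1.0]]
ft_force: [2.1, 0.6, 4.8]
grip_width: 0.148
```

```bash
python3 tq.py
```

```text
t 10.85 Mz mean 0.254 sd 0.024 F [1.9 2.1 4.9] Mxy [ 0.47 -0.52] yaw 103.59 turned 39.9 pos [ 586.6 -152.5  122. ] q6 -35.7 w 0.153
```

>>> servo_tool(moves=[{"translation": [0, 0, 0], "twist": [0, 0, 3], "gripper": 1}, {"translation": [0, 0, 0], "twist": [0, 0, 7], "gripper": 1}, {"translation": [0, 0, 0], "twist": [0, 0, 11], "gripper": 1}, {"translation": [0, 0, 0], "twist": [0, 0, 15], "gripper": 1}, {"translation": [0, 0, 0], "twist": [0, 0, 18], "gripper": 1}, {"translation": [0, 0, 0], "twist": [0, 0, 20], "gripper": 1}, {"translation": [0, 0, 0], "twist": [0, 0, 20], "gripper": 1}])

```text
t: 11.48
position: [0.5869, -0.1525, 0.1219]
tcp_rot: [[0.114, 0.994, 0.002], [0.994, -0.114, 0.0], [0.0, 0.002, -1.0]]
ft_force: [3.8, 2.9, 2.5]
grip_width: 0.154
```

```bash
python3 tq.py
```

```text
t 11.73 Mz mean 0.297 sd 0.025 F [4.2 2.7 3.4] Mxy [ 0.52 -0.83] yaw 83.59 turned 59.9 pos [ 586.8 -152.5  121.9] q6 -15.7 w 0.154
```

>>> servo_tool(moves=[{"translation": [0.3, 0.5, 0], "twist": [0, 0, 3], "gripper": 1}, {"translation": [0.6, 1, 0.1], "twist": [0, 0, 7], "gripper": 1}, {"translation": [0.6, 1, 0.1], "twist": [0, 0, 11], "gripper": 1}, {"translation": [0.6, 1, 0.2], "twist": [0, 0, 14], "gripper": 1}, {"translation": [0.6, 1, 0.2], "twist": [0, 0, 16], "gripper": 1}, {"translation": [0.6, 1, 0.2], "twist": [0, 0, 16], "gripper": 1}])

```text
t: 12.28
position: [0.5875, -0.1524, 0.1217]
tcp_rot: [[0.382, 0.924, 0.001], [0.924, -0.382, -0.0], [0.0, 0.001, -1.0]]
ft_force: [2.8, 1.5, 4.8]
grip_width: 0.155
```

```bash
python3 tq.py 8
```

```text
t 12.63 Mz mean 0.283 sd 0.020 F [3.1 1.7 5.1] Mxy [ 0.24 -0.55] yaw 67.64 turned 75.9 pos [ 587.5 -152.4  121.7] q6 0.4 w 0.153
```

>>> servo_tool(moves=[{"translation": [0.2, 0.4, 0], "twist": [0, 0, 3], "gripper": 1}, {"translation": [0.3, 0.8, 0], "twist": [0, 0, 7], "gripper": 1}, {"translation": [0.3, 0.8, 0], "twist": [0, 0, 11], "gripper": 1}, {"translation": [0.3, 0.8, 0], "twist": [0, 0, 15], "gripper": 1}, {"translation": [0.3, 0.8, 0.1], "twist": [0, 0, 18], "gripper": 1}, {"translation": [0.3, 0.8, 0.1], "twist": [0, 0, 20], "gripper": 1}, {"translation": [0.3, 0.8, 0.1], "twist": [0, 0, 20], "gripper": 1}])

```text
t: 13.27
position: [0.588, -0.1525, 0.1214]
tcp_rot: [[0.675, 0.738, 0.001], [0.738, -0.675, -0.001], [-0.0, 0.001, -1.0]]
ft_force: [2.2, 0.6, 5.2]
grip_width: 0.155
```

```bash
python3 tq.py 8
```

```text
t 13.62 Mz mean 0.277 sd 0.048 F [2.1 1.2 4.8] Mxy [ 0.16 -0.39] yaw 47.64 turned 95.9 pos [ 588.  -152.5  121.4] q6 20.4 w 0.153
```

>>> servo_tool(moves=[{"translation": [0, 0, 0], "twist": [0, 0, 3], "gripper": 1}, {"translation": [0, 0, 0], "twist": [0, 0, 7], "gripper": 1}, {"translation": [0, 0, 0], "twist": [0, 0, 11], "gripper": 1}, {"translation": [0, 0, 0], "twist": [0, 0, 15], "gripper": 1}, {"translation": [0, 0, 0.1], "twist": [0, 0, 18], "gripper": 1}, {"translation": [0, 0, 0.1], "twist": [0, 0, 20], "gripper": 1}, {"translation": [0, 0, 0.1], "twist": [0, 0, 20], "gripper": 1}])

```text
t: 14.25
position: [0.5882, -0.1527, 0.1213]
tcp_rot: [[0.887, 0.463, 0.001], [0.463, -0.887, -0.001], [0.0, 0.001, -1.0]]
ft_force: [3.3, -0.1, 4.3]
grip_width: 0.155
```

```bash
python3 tq.py 10
```

```text
t 14.7 Mz mean 0.264 sd 0.028 F [ 3.7 -0.6  4.2] Mxy [-0.33 -0.66] yaw 27.56 turned 116.0 pos [ 588.1 -152.5  121.3] q6 40.5 w 0.152
```

```bash
python3 -c "
import cv2
i=cv2.imread('pics/tq_1470.png') 
cv2.imwrite('pics/tq_c.png',cv2.resize(i[100:220,180:340],None,fx=5,fy=5))" ; ls pics
```

```text
s2.png
s5.png
s6.png
s_key.png
s_man.png
scene0.png
t5.png
t_key.png
t_man.png
top0.png
tq_1085.png
tq_1173.png
tq_1263.png
tq_1361.png
tq_1470.png
tq_963.png
tq_c.png
w1.png
w2.png
w3.png
w4.png
w4c.png
w5.png
w6.png
wrist0.png
```

View pics/tq_c.png

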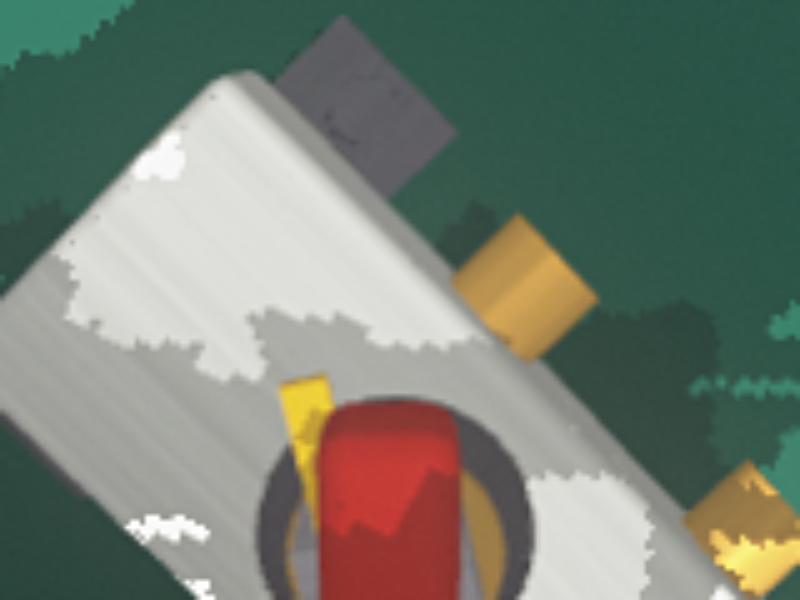

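>>> servo_tool(moves=[{"translation": [0, 0, 0], "twist": [0, 0, 3], "gripper": 1}, {"translation": [0.6, 0.3, 0], "twist": [0, 0, 7], "gripper": 1}, {"translation": [0.6, 0.3, 0], "twist": [0, 0, 11], "gripper": 1}, {"translation": [0.6, 0.3, 0.1], "twist": [0, 0, 15], "gripper": 1}, {"translation": [0.6, 0.3, 0.1], "twist": [0, 0, 18], "gripper": 1}, {"translation": [0.6, 0.3, 0.2], "twist": [0, 0, 20], "gripper": 1}, {"translation": [0.6, 0.3, 0.2], "twist": [0, 0, 20], "gripper": 1}])

```text
t: 15.33
position: [0.5884, -0.1528, 0.121]
tcp_rot: [[0.992, 0.129, -0.0], [0.129, -0.992, -0.001], [-0.0, 0.001, -1.0]]
ft_force: [4.5, -2.5, 5.6]
grip_width: 0.154
```

```bash
python3 tq.py 10
cat > ptr.py <<'E'
import sys
from h import *
c=capture("wrist"); K=c["mtx"];Mo=c["mount"]
# pointer: yellow tip -> ray in tool frame, intersect plane at tool z of pointer (h mm above rim); lag angle
for f in sys.argv[1:]:
    h=cv2.cvtColor(cv2.imread(f),cv2.COLOR_BGR2HSV)
    m=((h[...,0]>22)&(h[...,0]<34)&(h[...,1]>150)&(h[...,2]>150)).astype(np.uint8)
    r=np.zeros_like(m);r[150:215,215:275]=m[150:215,215:275]
    n,l,stt,cen=cv2.connectedComponentsWithStats(r)
    if n<2: print(f,"none");continue
    P=np.argwhere(l==1+np.argmax(stt[1:,4]))[:,::-1].astype(float)
    top=P[P[:,1]<=P[:,1].min()+3].mean(0)
    o=[]
    for zt in (-0.005,0.0,0.005):
        x=(top[0]-K[0,2])/K[0,0];y=(top[1]-K[1,2])/K[1,1];rr=np.hypot(x,y)
        d=Mo[:3,:3]@np.array([np.sin(rr)*x/rr,np.sin(rr)*y/rr,np.cos(rr)]);t0=Mo[:3,3]
        X=t0+d*(zt-t0[2])/d[2]; o.append((round(X[0]*1000,1),round(X[1]*1000,1),round(float(np.degrees(np.arctan2(X[1],X[0]))),1)))
    print(f,len(P),top,o)
E
python3 ptr.py pics/tq_*[0-9].png
```

```text
t 15.78 Mz mean 0.271 sd 0.019 F [ 3.2 -2.4  5.1] Mxy [-0.53 -0.45] yaw 7.55 turned 136.0 pos [ 588.5 -152.8  121. ] q6 60.5 w 0.151
pics/tq_1085.png 98 [241.15151515 177.6969697 ] [(np.float64(38.1), np.float64(-8.9), -13.2), (np.float64(36.9), np.float64(-9.2), -14.0), (np.float64(35.7), np.float64(-9.5), -14.9)]
pics/tq_1173.png 25 [242.66666667 183.        ] [(np.float64(35.2), np.float64(-8.1), -13.0), (np.float64(33.9), np.float64(-8.4), -13.9), (np.float64(32.6), np.float64(-8.7), -14.9)]
pics/tq_1263.png 14 [242.         182.41666667] [(np.float64(35.5), np.float64(-8.5), -13.5), (np.float64(34.2), np.float64(-8.8), -14.4), (np.float64(33.0), np.float64(-9.1), -15.4)]
pics/tq_1361.png 85 [240.62162162 178.48648649] [(np.float64(37.7), np.float64(-9.2), -13.7), (np.float64(36.5), np.float64(-9.5), -14.6), (np.float64(35.3), np.float64(-9.8), -15.6)]
pics/tq_1470.png 97 [240.9        177.83333333] [(np.float64(38.0), np.float64(-9.1), -13.4), (np.float64(36.9), np.float64(-9.4), -14.2), (np.float64(35.7), np.float64(-9.7), -15.1)]
pics/tq_1578.png 108 [241.27272727 177.63636364] [(np.float64(38.2), np.float64(-8.9), -13.1), (np.float64(37.0), np.float64(-9.1), -13.9), (np.float64(35.8), np.float64(-9.4), -14.8)]
pics/tq_963.png 44 [259.  176.5] [(np.float64(38.8), np.float64(0.7), 1.0), (np.float64(37.6), np.float64(0.7), 1.1), (np.float64(36.4), np.float64(0.7), 1.1)]
```

>>> servo_tool(moves=[{"translation": [0, 0, 0], "twist": [0, 0, 3], "gripper": 1}, {"translation": [0.4, 0.3, 0], "twist": [0, 0, 7], "gripper": 1}, {"translation": [0.7, 0.5, 0], "twist": [0, 0, 11], "gripper": 1}, {"translation": [0.7, 0.5, 0], "twist": [0, 0, 14], "gripper": 1}, {"translation": [0.7, 0.5, 0], "twist": [0, 0, 16], "gripper": 1}, {"translation": [0.7, 0.5, 0], "twist": [0, 0, 16], "gripper": 1}])

```text
t: 16.38
position: [0.5887, -0.1532, 0.1208]
tcp_rot: [[0.989, -0.149, -0.001], [-0.149, -0.989, -0.001], [-0.001, 0.001, -1.0]]
ft_force: [1.4, -2.5, 6.1]
grip_width: 0.148
```

```bash
python3 tq.py 10; python3 ptr.py $(ls -t pics/tq_*[0-9].png|head -1)
```

```text
t 16.83 Mz mean 0.289 sd 0.018 F [ 1.6 -2.5  5.4] Mxy [-0.56 -0.18] yaw 351.55 turned -208.0 pos [ 588.7 -153.2  120.9] q6 76.5 w 0.155
pics/tq_1683.png 131 [239.16 177.96] [(np.float64(38.0), np.float64(-10.1), -14.9), (np.float64(36.8), np.float64(-10.4), -15.8), (np.float64(35.6), np.float64(-10.8), -16.8)]
```

>>> servo_tool(moves=[{"translation": [0, 0, 0], "twist": [0, 0, 2], "gripper": 1}, {"translation": [0.4, 0.2, 0], "twist": [0, 0, 5], "gripper": 1}, {"translation": [0.4, 0.2, 0], "twist": [0, 0, 8], "gripper": 1}, {"translation": [0.4, 0.2, 0], "twist": [0, 0, 10], "gripper": 1}, {"translation": [0.4, 0.2, 0], "twist": [0, 0, 10], "gripper": 1}])

```text
t: 17.35
position: [0.5888, -0.1534, 0.1208]
tcp_rot: [[0.948, -0.318, -0.002], [-0.318, -0.948, -0.001], [-0.001, 0.001, -1.0]]
ft_force: [1.3, -1.3, 6.5]
grip_width: 0.152
```

```bash
python3 tq.py 10; python3 ptr.py $(ls -t pics/tq_*[0-9].png|head -1)
```

```text
t 17.8 Mz mean 0.327 sd 0.049 F [ 1.  -2.3  5.5] Mxy [-0.53 -0.02] yaw 341.55 turned -198.0 pos [ 588.8 -153.4  120.8] q6 86.5 w 0.149
pics/tq_1780.png 170 [237.21428571 178.85714286] [(np.float64(37.5), np.float64(-11.2), -16.7), (np.float64(36.3), np.float64(-11.6), -17.7), (np.float64(35.1), np.float64(-12.0), -18.8)]
```

>>> servo_tool(moves=[{"translation": [0, 0, 0], "twist": [0, 0, 2], "gripper": 1}, {"translation": [0, 0, 0], "twist": [0, 0, 5], "gripper": 1}, {"translation": [0, 0, 0], "twist": [0, 0, 8], "gripper": 1}, {"translation": [0, 0, 0], "twist": [0, 0, 11], "gripper": 1}, {"translation": [0, 0, 0.1], "twist": [0, 0, 14], "gripper": 1}, {"translation": [0, 0, 0.1], "twist": [0, 0, 16], "gripper": 1}, {"translation": [0, 0, 0.1], "twist": [0, 0, 16], "gripper": 1}])

```text
t: 18.48
position: [0.5887, -0.1536, 0.1206]
tcp_rot: [[0.824, -0.567, -0.002], [-0.567, -0.824, -0.001], [-0.001, 0.002, -1.0]]
ft_force: [1.0, -3.4, 5.4]
grip_width: 0.153
```

```bash
python3 tq.py 16; python3 ptr.py $(ls -t pics/tq_*[0-9].png|head -1)
```

```text
t 19.23 Mz mean 0.395 sd 0.038 F [ 0.9 -3.1  5.7] Mxy [-0.67  0.05] yaw 325.56 turned -182.0 pos [ 588.7 -153.7  120.6] q6 102.5 w 0.155
pics/tq_1923.png 225 [234.03333333 179.8       ] [(np.float64(37.0), np.float64(-13.1), -19.5), (np.float64(35.8), np.float64(-13.5), -20.7), (np.float64(34.5), np.float64(-13.9), -21.9)]
```

>>> servo_tool(moves=[{"translation": [0, 0, 0], "twist": [0, 0, 2], "gripper": 1}, {"translation": [0, 0, 0], "twist": [0, 0, 5], "gripper": 1}, {"translation": [0, 0, 0], "twist": [0, 0, 8], "gripper": 1}, {"translation": [0, 0, 0.1], "twist": [0, 0, 10], "gripper": 1}, {"translation": [0, 0, 0.1], "twist": [0, 0, 12], "gripper": 1}, {"translation": [0, 0, 0.1], "twist": [0, 0, 12], "gripper": 1}])

```text
t: 19.83
position: [0.5886, -0.1538, 0.1205]
tcp_rot: [[0.688, -0.726, -0.002], [-0.726, -0.688, -0.001], [-0.0, 0.003, -1.0]]
ft_force: [1.4, -3.7, 6.1]
grip_width: 0.152
```

```bash
python3 tq.py 20; python3 ptr.py $(ls -t pics/tq_*[0-9].png|head -1)
```

```text
t 20.78 Mz mean 0.437 sd 0.035 F [ 0.6 -3.6  5.7] Mxy [-0.71  0.04] yaw 313.57 turned -170.0 pos [ 588.6 -153.8  120.5] q6 114.5 w 0.152
pics/tq_2078.png 209 [231.43478261 180.        ] [(np.float64(36.9), np.float64(-14.6), -21.6), (np.float64(35.6), np.float64(-15.0), -22.9), (np.float64(34.4), np.float64(-15.5), -24.3)]
```

>>> servo_tool(moves=[{"translation": [0, 0, 0], "twist": [0, 0, 1.5], "gripper": 1}, {"translation": [0, 0, 0], "twist": [0, 0, 3], "gripper": 1}, {"translation": [0, 0, 0], "twist": [0, 0, 3], "gripper": 1}])

```text
t: 21.13
position: [0.5886, -0.1538, 0.1205]
tcp_rot: [[0.649, -0.761, -0.002], [-0.761, -0.649, -0.002], [-0.0, 0.003, -1.0]]
ft_force: [0.5, -4.2, 5.8]
grip_width: 0.153
```

```bash
python3 tq.py 20; python3 ptr.py $(ls -t pics/tq_*[0-9].png|head -1)
```

```text
t 22.08 Mz mean 0.449 sd 0.028 F [ 0.4 -3.9  5.6] Mxy [-0.75  0.07] yaw 310.57 turned -167.0 pos [ 588.6 -153.8  120.5] q6 117.5 w 0.156
pics/tq_2208.png 191 [230.8 180.2] [(np.float64(36.7), np.float64(-14.9), -22.1), (np.float64(35.5), np.float64(-15.4), -23.5), (np.float64(34.3), np.float64(-15.9), -24.9)]
```

>>> servo_tool(moves=[{"translation": [0, 0, 0], "twist": [0, 0, -3], "gripper": 1}, {"translation": [0.3, 0.3, 0], "twist": [0, 0, -7], "gripper": 1}, {"translation": [0.6, 0.6, 0], "twist": [0, 0, -12], "gripper": 1}, {"translation": [0.8, 0.7, -0.2], "twist": [0, 0, -17], "gripper": 1}, {"translation": [0.8, 0.7, -0.4], "twist": [0, 0, -21], "gripper": 1}, {"translation": [0.8, 0.7, -0.4], "twist": [0, 0, -24], "gripper": 1}, {"translation": [0.8, 0.7, -0.4], "twist": [0, 0, -25], "gripper": 1}, {"translation": [0.8, 0.7, -0.4], "twist": [0, 0, -25], "gripper": 1}])

```text
t: 22.85
position: [0.5888, -0.1538, 0.1205]
tcp_rot: [[0.91, -0.415, -0.002], [-0.415, -0.91, 0.0], [-0.002, 0.0, -1.0]]
ft_force: [0.8, -0.3, 3.2]
grip_width: 0.157
```

```bash
python3 tq.py 6; python3 ptr.py $(ls -t pics/tq_*[0-9].png|head -1)
```

```text
t 23.1 Mz mean -0.029 sd 0.025 F [ 0.7 -0.8  3.1] Mxy [-0.17  0.15] yaw 335.49 turned -192.0 pos [ 588.9 -153.8  120.5] q6 92.5 w 0.156
pics/tq_2310.png 39 [258.33333333 175.875     ] [(np.float64(39.2), np.float64(0.1), 0.2), (np.float64(38.0), np.float64(0.1), 0.2), (np.float64(36.8), np.float64(0.1), 0.2)]
```

>>> servo_tool(moves=[{"translation": [0, 0, -3], "twist": [0, 0, 0], "gripper": 1}, {"translation": [0, 0, -7], "twist": [0, 0, 0], "gripper": 1}, {"translation": [0, 0, -12], "twist": [0, 0, 0], "gripper": 1}, {"translation": [0, 0, -17], "twist": [0, 0, 0], "gripper": 1}, {"translation": [0, 0, -24], "twist": [0, 0, 0], "gripper": 1}, {"translation": [0, 0, -35], "twist": [0, 0, 0], "gripper": 1}, {"translation": [0, 0, -50], "twist": [0, 0, 0], "gripper": 1}, {"translation": [0, 0, -60], "twist": [0, 0, 0], "gripper": 1}, {"translation": [0, 0, -60], "twist": [0, 0, 0], "gripper": 1}])

```text
t: 23.95
position: [0.5915, -0.1546, 0.1852]
tcp_rot: [[0.91, -0.414, 0.006], [-0.414, -0.91, -0.002], [0.006, -0.0, -1.0]]
ft_force: [0.5, -0.2, -1.3]
grip_width: 0.151
```

```bash
python3 tq.py 3; python3 -c "
from h import *
c=capture('scene');crop(c['pixels'],170,120,290,220,6,'pics/s7.png')
c=capture('wrist');cv2.imwrite('pics/w7.png',c['pixels'])"
```

```text
t 24.05 Mz mean 0.009 sd 0.012 F [ 0.1 -0.1 -2. ] Mxy [-0.03  0.14] yaw 335.54 turned -192.0 pos [ 590. -154.  182.] q6 92.4 w 0.150
```

View pics/s7.png

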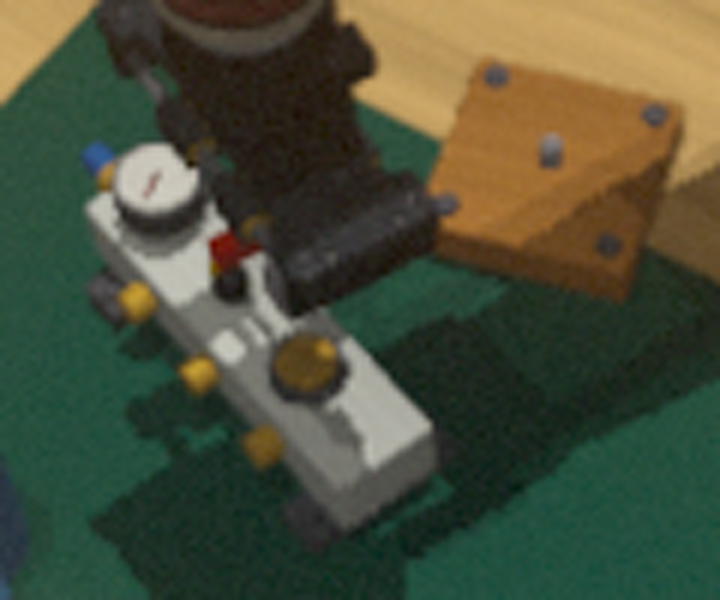

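View pics/w7.png

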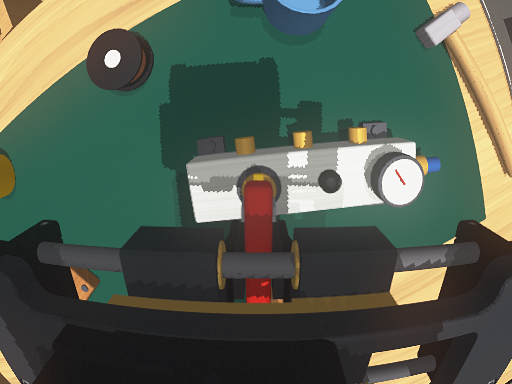

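```bash
echo "[590,-154,182,-24.5]">cmd.json; python3 plan.py show 490 168 182 20
```

```text
translation [-224.5 -251.5    0. ] twist z -44.5 dist 337.2
```

>>> servo_tool(moves=[{"translation": [-8, -9, -2], "twist": [0, 0, -1], "gripper": 1}, {"translation": [-25, -28, -2], "twist": [0, 0, -5], "gripper": 1}, {"translation": [-48, -54, -2], "twist": [0, 0, -10], "gripper": 1}, {"translation": [-72, -81, -2], "twist": [0, 0, -15], "gripper": 1}, {"translation": [-96, -108, -2], "twist": [0, 0, -20], "gripper": 1}, {"translation": [-120, -135, -2], "twist": [0, 0, -25], "gripper": 1}, {"translation": [-144, -162, -2], "twist": [0, 0, -30], "gripper": 1}, {"translation": [-168, -189, -2], "twist": [0, 0, -35], "gripper": 1}, {"translation": [-192, -216, -2], "twist": [0, 0, -40], "gripper": 1}, {"translation": [-212, -238, -2], "twist": [0, 0, -43], "gripper": 1}, {"translation": [-222, -249, -2], "twist": [0, 0, -44.5], "gripper": 1}, {"translation": [-224, -251, -2], "twist": [0, 0, -44.5], "gripper": 1}])

```text
t: 25.2
position: [0.4875, 0.1705, 0.1825]
tcp_rot: [[0.938, 0.348, -0.001], [0.348, -0.938, 0.001], [-0.001, -0.001, -1.0]]
ft_force: [0.9, 0.7, -2.2]
grip_width: 0.156
```

>>> servo_tool(moves=[{"translation": [0, 0, 0], "twist": [0, 0, 0], "gripper": 1}, {"translation": [0, 0, 0], "twist": [0, 0, 0], "gripper": 1}, {"translation": [0, 0, 0], "twist": [0, 0, 0], "gripper": 1}, {"translation": [0, 0, 0], "twist": [0, 0, 0], "gripper": 1}])

```text
t: 25.53
position: [0.4899, 0.1663, 0.1829]
tcp_rot: [[0.94, 0.341, -0.0], [0.341, -0.94, -0.0], [-0.0, 0.0, -1.0]]
ft_force: [-0.4, -0.3, -2.6]
grip_width: 0.154
```

```bash
cat > wv.py <<'E'
from h import *
s=sense();c=capture('wrist');cv2.imwrite('pics/w8.png',c['pixels'])
p=wproj(c,s,[.565,.195,.041]);print(p,wproj(c,s,[.565,.195,.025]));u,v=p.astype(int)
crop(c['pixels'],u-60,v-50,u+60,v+50,6,'pics/w8c.png');print("crop origin",u-60,v-50)
h=cv2.cvtColor(c["pixels"],cv2.COLOR_BGR2HSV)
m=((h[...,0]>5)&(h[...,0]<18)&(h[...,1]>90)&(h[...,2]>40)).astype(np.uint8)
n=cv2.findContours(m,cv2.RETR_EXTERNAL,cv2.CHAIN_APPROX_NONE)[0]
for k in n:
    if cv2.contourArea(k)>1500:
        W=np.array([wonz(c,s,q[0],.025)[:2] for q in k])*1000
        print("wood",cv2.minAreaRect(W.astype(np.float32)))
E
python3 st.py; python3 wv.py
```

```text
t 25.5333 [489.9279 166.2948 182.8921] yaw 19.940776937182882 F [-0.3873 -0.252  -2.5789] M [-0.1117  0.1414 -0.0192] w 0.1537326989373596 q [ 10.0196  -0.3099 105.841   -0.0142  74.4781  80.0826]
[256.4587585  103.17287592] [256.54640743 103.43480509]
crop origin 196 53
wood ((418.3394775390625, -102.92726135253906), (58.56589889526367, 92.28184509277344), 19.816375732421875)
wood ((260.32183837890625, 437.0083312988281), (132.3817596435547, 121.35279846191406), 21.0528621673584)
wood ((393.3744812011719, 329.8079528808594), (123.86271667480469, 142.72183227539062), 16.256397247314453)
wood ((565.5062866210938, 196.49070739746094), (98.59929656982422, 98.66817474365234), 23.634912490844727)
```

View pics/w8.png

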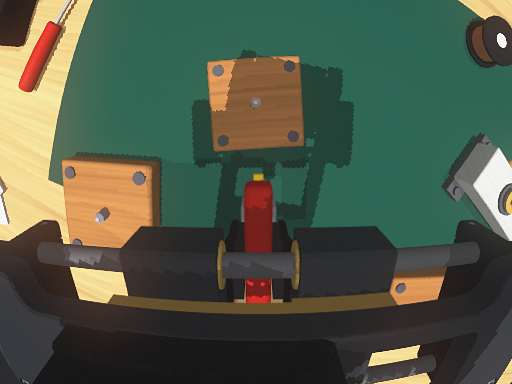

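View pics/w8c.png

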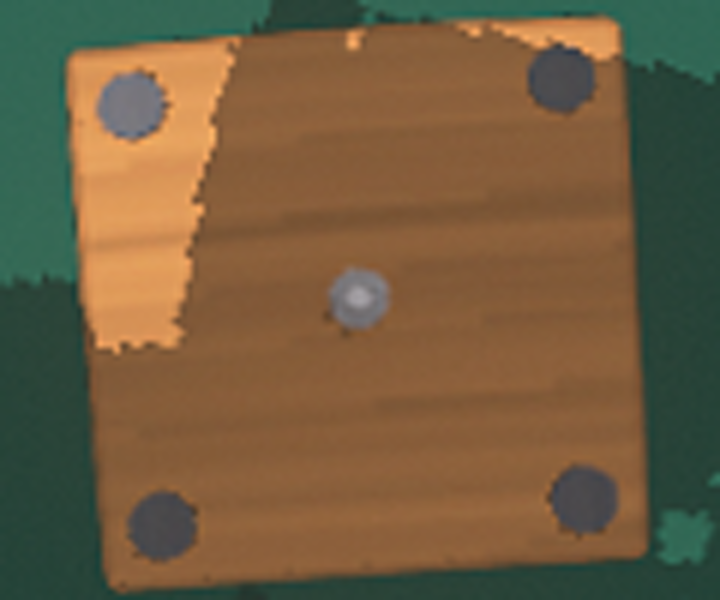

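```bash
echo "[489.9,166.3,182.9,19.94]">cmd.json; python3 plan.py show 566.5 196.6 110 19.94
```

```text
translation [82.3 -2.4 72.9] twist z -0.0 dist 110.0
```

>>> servo_tool(moves=[{"translation": [8, 0, 0], "twist": [0, 0, 0], "gripper": 1}, {"translation": [26, -1, 5], "twist": [0, 0, 0], "gripper": 1}, {"translation": [46, -1.5, 20], "twist": [0, 0, 0], "gripper": 1}, {"translation": [66, -2, 40], "twist": [0, 0, 0], "gripper": 1}, {"translation": [78, -2.5, 55], "twist": [0, 0, 0], "gripper": 1}, {"translation": [82, -2.5, 68], "twist": [0, 0, 0], "gripper": 1}, {"translation": [82.5, -2.5, 73], "twist": [0, 0, 0], "gripper": 1}, {"translation": [82.5, -2.5, 73], "twist": [0, 0, 0], "gripper": 1}, {"translation": [82.5, -2.5, 73], "twist": [0, 0, 0], "gripper": 1}, {"translation": [82.5, -2.5, 73], "twist": [0, 0, 0], "gripper": 1}])

```text
t: 26.42
position: [0.5665, 0.1978, 0.1111]
tcp_rot: [[0.94, 0.343, 0.001], [0.343, -0.94, 0.0], [0.001, 0.0, -1.0]]
ft_force: [0.8, 0.5, -2.1]
grip_width: 0.153
```

```bash
python3 st.py; python3 -c "
from h import *
c=capture('scene');crop(c['pixels'],270,180,380,270,6,'pics/s9.png')"
```

```text
t 26.4167 [566.5214 197.8229 111.1281] yaw 20.02985623705983 F [ 0.8077  0.4719 -2.1167] M [-0.0867  0.1112 -0.0134] w 0.15343086370268152 q [11.7235 15.0372 97.0873 -0.0027 67.7962 81.6947]
```

View pics/s9.png

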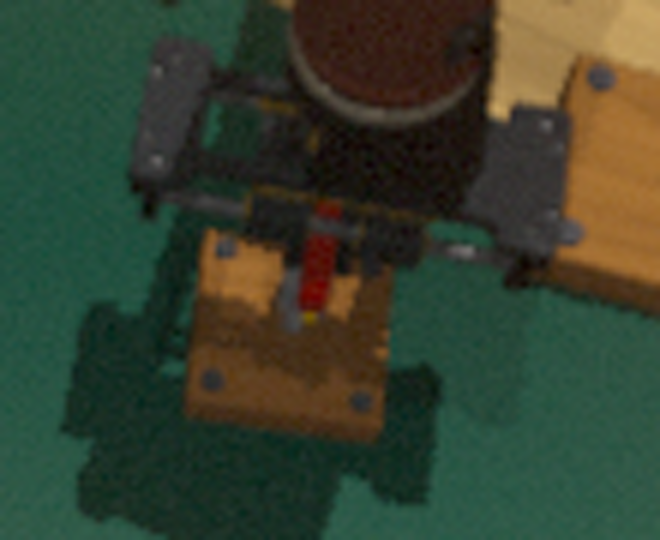

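>>> servo_tool(moves=[{"translation": [-0.3, 0.8, 4], "twist": [0, 0, 0], "gripper": 1}, {"translation": [-0.3, 0.8, 10], "twist": [0, 0, 0], "gripper": 1}, {"translation": [-0.3, 0.8, 16], "twist": [0, 0, 0], "gripper": 1}, {"translation": [-0.3, 0.8, 20], "twist": [0, 0, 0], "gripper": 1}, {"translation": [-0.3, 0.8, 24], "twist": [0, 0, 0], "gripper": 1}, {"translation": [-0.3, 0.8, 28], "twist": [0, 0, 0], "gripper": 1}, {"translation": [-0.3, 0.8, 32], "twist": [0, 0, 0], "gripper": 1}, {"translation": [-0.3, 0.8, 32], "twist": [0, 0, 0], "gripper": 1}])

```text
t: 27.13
position: [0.5655, 0.1969, 0.0767]
tcp_rot: [[0.939, 0.343, -0.002], [0.343, -0.939, -0.0], [-0.002, -0.0, -1.0]]
ft_force: [-0.4, -0.5, -1.7]
grip_width: 0.152
```

```bash
python3 st.py
```

```text
t 27.1333 [565.5208 196.9141  76.7291] yaw 20.03965106699714 F [-0.3971 -0.5056 -1.7296] M [-0.0715  0.1176  0.0085] w 0.15173892156790122 q [11.6562 17.4284 98.2329 -0.0008 64.4432 81.6169]
```

>>> servo_tool(force=10, moves=[{"translation": [0, 0, 1.5], "twist": [0, 0, 0], "gripper": 1}, {"translation": [0, 0, 2.8], "twist": [0, 0, 0], "gripper": 1}, {"translation": [0, 0, 3.2], "twist": [0, 0, 0], "gripper": 1}, {"translation": [0, 0, 3.2], "twist": [0, 0, 0], "gripper": 1}, {"translation": [0, 0, 3.2], "twist": [0, 0, 0], "gripper": 1}])

```text
t: 27.55
position: [0.5664, 0.1971, 0.075]
tcp_rot: [[0.939, 0.343, 0.0], [0.343, -0.939, 0.0], [0.0, 0.0, -1.0]]
ft_force: [-0.3, 0.4, -1.1]
grip_width: 0.159
```

```bash
python3 st.py; sleep 0; python3 tq.py 4
```

```text
t 27.55 [566.408  197.1146  74.9979] yaw 20.042025401857313 F [-0.2561  0.4115 -1.1194] M [-0.0503  0.1091 -0.0322] w 0.15929860475509125 q [11.6579 17.5768 98.2562 -0.0009 64.1463 81.6163]
t 27.7 Mz mean 0.008 sd 0.024 F [ 0.3  0.1 -1.5] Mxy [-0.08  0.12] yaw 20.04 turned 123.5 pos [566.4 197.1  75. ] q6 81.6 w 0.160
```

Still about a millimetre short of the stand; lower a bit more until it bears.

>>> servo_tool(moves=[{"translation": [0, 0, 1], "twist": [0, 0, 0], "gripper": 1}, {"translation": [0, 0, 1.8], "twist": [0, 0, 0], "gripper": 1}, {"translation": [0, 0, 1.8], "twist": [0, 0, 0], "gripper": 1}, {"translation": [0, 0, 1.8], "twist": [0, 0, 0], "gripper": 1}])

```text
t: 28.08
position: [0.5665, 0.1972, 0.0735]
tcp_rot: [[0.939, 0.343, 0.001], [0.343, -0.939, 0.0], [0.001, 0.0, -1.0]]
ft_force: [-1.0, -0.5, 2.4]
grip_width: 0.162
```

```bash
python3 tq.py 5
```

```text
t 28.28 Mz mean 0.002 sd 0.020 F [-1.3  0.   3.1] Mxy [-0.06  0.33] yaw 20.04 turned 123.5 pos [566.6 197.1  73.5] q6 81.6 w 0.159
```

>>> servo_tool(force=5, moves=[{"translation": [0, 0, 0], "twist": [0, 0, 0], "gripper": 0.8}, {"translation": [0, 0, 0], "twist": [0, 0, 0], "gripper": 0.7}, {"translation": [0, 0, 0], "twist": [0, 0, 0], "gripper": 0.5}, {"translation": [0, 0, 0], "twist": [0, 0, 0], "gripper": 0.3}, {"translation": [0, 0, 0], "twist": [0, 0, 0], "gripper": 0.2}, {"translation": [0, 0, 0], "twist": [0, 0, 0], "gripper": 0.2}, {"translation": [0, 0, 0], "twist": [0, 0, 0], "gripper": 0.2}, {"translation": [0, 0, 0], "twist": [0, 0, 0], "gripper": 0.2}])

```text
t: 29.0
position: [0.5662, 0.1971, 0.0729]
tcp_rot: [[0.939, 0.343, -0.0], [0.343, -0.939, -0.0], [-0.0, 0.0, -1.0]]
ft_force: [0.9, 0.4, 0.4]
grip_width: 0.647
```

```bash
python3 st.py; python3 -c "
from h import *
c=capture('scene');crop(c['pixels'],270,180,380,270,6,'pics/s10.png')
c=capture('wrist');cv2.imwrite('pics/w10.png',c['pixels'])"
```

```text
t 29.0 [566.2443 197.0681  72.9394] yaw 20.041088121540334 F [0.8938 0.3869 0.4262] M [-0.0376  0.1439  0.0032] w 0.6468717622074899 q [11.6571 17.7271 98.3171 -0.0015 63.9589 81.6167]
```

View pics/w10.png

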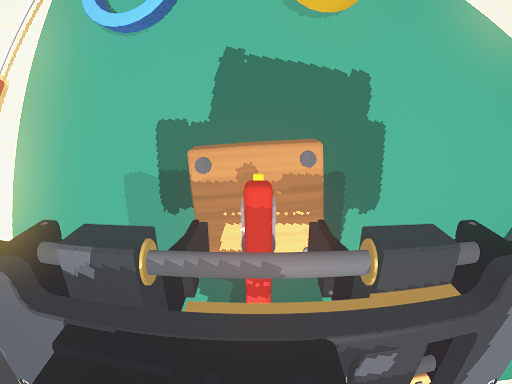

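Key released and standing in line on the stand (bar at column 258, fingers clear either side). Retreat straight up.

>>> servo_tool(moves=[{"translation": [0, 0, -3], "twist": [0, 0, 0], "gripper": 0.1}, {"translation": [0, 0, -10], "twist": [0, 0, 0], "gripper": 0}, {"translation": [0, 0, -25], "twist": [0, 0, 0], "gripper": 0}, {"translation": [0, 0, -50], "twist": [0, 0, 0], "gripper": 0}, {"translation": [0, 0, -80], "twist": [0, 0, 0], "gripper": 0}, {"translation": [0, 0, -110], "twist": [0, 0, 0], "gripper": 0}, {"translation": [-40, 0, -130], "twist": [0, 0, 0], "gripper": 0}, {"translation": [-80, 0, -135], "twist": [0, 0, 0], "gripper": 0}, {"translation": [-120, 0, -135], "twist": [0, 0, 0], "gripper": 0}, {"translation": [-130, 0, -135], "twist": [0, 0, 0], "gripper": 0}, {"translation": [-130, 0, -135], "twist": [0, 0, 0], "gripper": 0}])

```text
t: 30.02
position: [0.4419, 0.152, 0.2087]
tcp_rot: [[0.94, 0.343, 0.001], [0.343, -0.94, 0.0], [0.001, 0.0, -1.0]]
ft_force: [0.4, 1.2, -0.3]
grip_width: 0.999
```

```bash
python3 st.py; python3 -c "
from h import *
c=capture('scene');crop(c['pixels'],280,180,420,270,5,'pics/s11.png');cv2.imwrite('pics/s11f.png',c['pixels'])
c=capture('top');crop(c['pixels'],100,160,230,280,5,'pics/t11.png')
c=capture('wrist');cv2.imwrite('pics/w11.png',c['pixels'])"; python3 m.py
```

```text
t 30.0167 [441.905  151.9853 208.6701] yaw 20.031375172876995 F [ 0.3702  1.1799 -0.33  ] M [-0.1216  0.1352 -0.0321] w 0.9986080510654142 q [  9.3003  -8.9431 111.0781  -0.0049  77.8321  79.27  ]
top red (82.69999694824219, 208.90000915527344) (6.9570112228393555, 32.88768768310547) [0.532  0.4633 0.096 ] len 0.09082022284564698 yaw 165.0491999662915 187.0
top brass (300.0, 186.5) (9.0, 10.0) [ 0.5855 -0.1539  0.0735] 74.5
stand [0.5514 0.2166] [[150. 180.]
 [201. 180.]
 [201. 229.]
 [150. 229.]]
manif [[ 0.5776 -0.0801  0.06  ]
 [ 0.6371 -0.0995  0.06  ]
 [ 0.5625 -0.3262  0.06  ]
 [ 0.5045 -0.3045  0.06  ]]
scene red (408.7500305175781, 284.25) (7.0710673332214355, 19.091880798339844) [0.6071 0.4815 0.096 ] len 0.057455617876636465 yaw -17.00709363013461 72.5
scene red (321.47998046875, 223.6399688720703) (4.808326244354248, 23.4759464263916) [0.5734 0.199  0.096 ] len 0.07743058555029278 yaw 20.626899289148547 72.0
scene brass (307.80999755859375, 239.32998657226562) (12.162236213684082, 15.414929389953613) [0.6235 0.1846 0.0735] 151.5
scene brass (325.90692138671875, 236.6172637939453) (16.359960556030273, 26.49151039123535) [0.5872 0.2256 0.0735] 237.5
scene brass (220.5, 180.0) (9.0, 8.0) [ 0.5918 -0.1516  0.0735] 54.5
```

View pics/s11f.png

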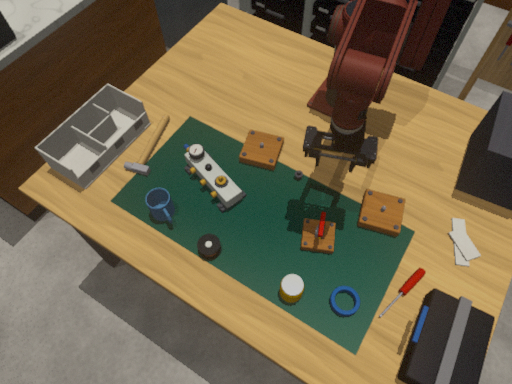

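View pics/s11.png

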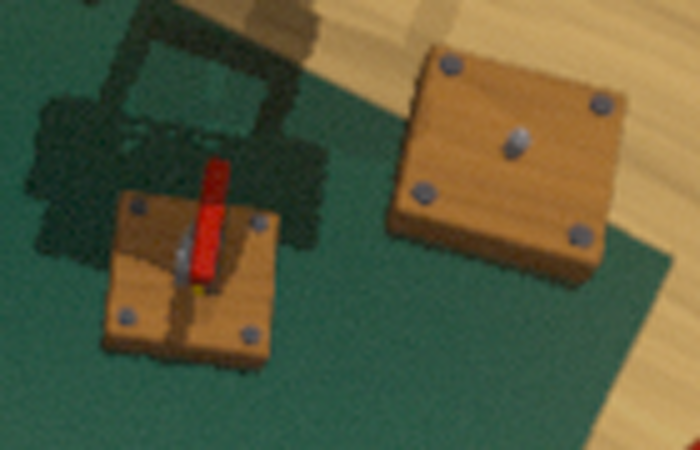

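View pics/w11.png

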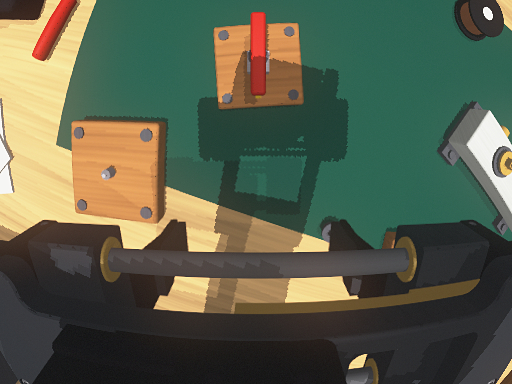

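```bash
python3 -c "
from station import *
print(hand_in())"
```

```text
the job is handed in; nothing more can be done
None
```

The plug is snug at about 0.45 N m and the key is back upright on the post of the 100 mm stand. I handed the job in at about 30 s.

- **Turning:** I put the key on the plug's square head and turned it clockwise. The torque dragged evenly at about 0.27 N m for roughly 2 rad, then climbed. I stopped at a wrist reading of 0.449 N m, averaged over 20 readings.
- **Cross-check of the torque:** How far the bar led the yellow pointer gave about 0.46 N m, but only after I assumed the pointer sits just below the bar. At other assumed pointer heights the same picture reads 0.49 to 0.52 N m. At the drag torque it gives 0.28 against the measured 0.27.
- **Putting the key away:** I unwound the spring to zero torque before lifting the key off. On the stand it met the top with about 3 N. In the scene camera the bar's centre is within 0.2 px of where it started, and its length is unchanged. The key's yaw on the stand is different from the start, since I set it down at a handier angle.
- **Everything else:** The gripper is open and clear, about 0.13 m from the stand. The last picture shows the other things where they were, judged by eye.

One check failed: the final run of the script that measures the stand from the top camera gave a wrong position and missed the red bar, probably because the arm was blocking that view. I relied on the scene and wrist cameras instead.

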